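# Pack the lemon and snap the food box shut

### The arm

A 7-joint arm with a two-finger parallel gripper is mounted at the origin on the work surface; the furniture and walls round the work are solid. World frame = base frame: x ahead of the robot, y to its left, z up, the work surface at z = 0. Lengths are in m, angles in rad, forces in N, time in s.
With the tool pointing down it reaches from about 0.35 to 0.9 m from the base axis. Payload 7.2 kg.
Tool frame: the origin (TCP) lies at the very end of the fingers, on their centre line; the grasp point (between the pads) lies behind it (arm.grip_depth is the z of the grasp point in the tool frame, in m); z points along the fingers, y is the direction in which the jaws open and shut (so a half turn about z gives the same grasp; the last joint's range is limited). The gripper opens to 88 mm and grips with 3 to 60 N. Pads are 20 mm wide; open, the fingers measure 115 mm over their backs; the gripper's body (75 mm by 178 mm) begins 61 mm behind the grasp point.
Start: joints at [1.164, 0.411, -0.013, 1.596, 0.006, 1.134, -0.082], TCP at [0.208, -0.589, 0.223] pointing down, gripper open.
Joint ranges: [-2.95, 2.95], [-0.29, 1.99], [-1.47, 1.44], [0.14, 2.54], [-1.03, 4.17], [0.13, 1.85], [-2.86, 2.86]. Speed limits (rad/s): [2.39, 2.39, 3.01, 3.01, 3.14, 3.14, 3.14].

### API

Orientations are given as a unit quaternion [x, y, z, w].
In Python, from cell import arm gives the robot as it stands.
- The arm moves only by the tool play_rows, never from a script. Its argument "deltas" is a list of rows, each a list of 7 numbers: the gripper command: -1 is shut, 1 is fully open, values between are in proportion, then the shift along the tool's x, y, z in cm, then the turn, a rotation vector about the tool's x, y, z in rad. A call has 1 to 5 rows; each row is the pose to reach, as a shift and turn from the pose commanded when the call began, along the tool's axes at that moment; what a row does not reach only later rows make up. A row lasts 1/12 s, in which the tool goes at most 41.7 mm and 7.16 degrees, less where a joint would pass 70% of its speed; a pose out of reach is approached as far as the arm can. A call with a gripper value outside its range is refused whole. The fingers move at their own pace and stop on an object; the grip force is fixed at half the most. Time passes only in rows, so rows that repeat a pose let the fingers close. It gives the time, the measured TCP pose, the force and the opening at its end, in the units of the state.
- arm.observe(): the state, without advancing time (a new reading comes with each control period).
- arm.camera(name): name is "scene" or "side" or "wrist"; returns a dict with "image" (420x560x3 uint8, red, green, blue), "intrinsics" (3x3 intrinsics, pixels), "k1" (the pictures are not rectified: a ray, as slopes to the right and down, at radius r is drawn at 1 + k1 r^2 times it, then the intrinsics apply), "world_from_camera" (4x4, takes a point from camera to world coordinates). Camera axes: x right, y down, z forward; pixel columns grow to the right and rows downward; lengths in m; the calibration is good to about 2 mm. A picture is of the moment at which its call begins. There is no depth.
- arm.sign_off(): hands the job in, once; it reports no verdict.
Trained networks look in a picture, given as the dict that the camera call returned (one of the last four; its "shot" number tells which), for a name from the list of things; names that differ only in an ending like _2 or _b are one class to them, and where a whole thing is asked for, a point or a joint stands for the part that bears it (a point fixed in the world has none). Each returns a list of dicts, best first, with "score" (0 to 1); they miss things now and then, are a little off and sometimes report something else, mostly with a low value. They report only what shows in the picture. A call takes as long as a camera call.
- arm.look_for(label, picture): "point" ([column, row] in pixels, amid what is visible of it).
- arm.pinpoint(label, picture): "point" ([column, row] in pixels: a listed point, or the origin of a listed thing).
The state is a dict: "time_s": time; "joint_positions": joint angles; "dq": joint speeds; "joint_torque": joint torques, N m; "ee_pos": TCP position; "eef_rot": TCP orientation; "contact_force": force on the tool from outside, world axes, zero at the start; "wrist_torque": the same for the moment, N m; "gripper_width": opening from 0.0 (shut) to 1.0 (fully open).
Only numpy, scipy, OpenCV 4.12 (cv2) and the standard library are available. Lean on these libraries where they do the work, as an engineer would, in place of code of your own. Each camera call takes 0.05 s, during which the arm holds its last target. There are 200 camera calls.

### The job

Put the lemon away in the clear food box, set the lid squarely on the box so that it sits fully down on the rim, then flip all four side clips down until each has snapped home under the rim. Leave the salt shaker, the honey jar and the glass tumbler standing where they are.

Things in the scene. Friction and masses are not known exactly. Their poses are not given: they have to be found in the camera images.
- food_box: clear snap-lock food box, open on top, stuck fast to the worktop. Origin: centre of its underside, z up, x across, y along. Body 104 (x) by 134 (y) mm outside, walls and floor 4 mm (96 by 126 mm inside), flat rim 124 by 154 mm over all, 78 mm high. The rim is 16 mm deep with a rounded bead along its lower outer edge (lowest point 58.5 mm up); the clips' hooks snap under it
- lid: petrol-blue lid, 0.34 kg with its four pale clips, lying right way up at the start. Origin: centre of its underside, x across, y along, z up. Tapered plug z 0 to 8 mm enters the box mouth with 1.3 mm play; plate 124 (x) by 154 (y) mm at z 8 to 15. Seated, its plate lies on the rim: its origin is 70 mm above the box's origin, y axis along the box's y (either way round)
- lid_grip (a point): centre of the carry grip on the lid, 34 mm above the lid's origin: a bar 18 mm wide (lid x), 84 mm long (lid y), lid z 28 to 41 mm, on a leg at each end; the gap under it is open
- lemon: yellow lemon, 78 mm long (x), 55 wide (y), 56 high, 0.11 kg. Origin: its underside as it lies at the start, axes turn with it; it can roll
- lemon_center (a point): centre of the lemon, 28 mm above the worktop at the start
- salt_shaker: clear salt shaker with a grey top, 44 mm across, 90 high, loose; origin: centre of its underside. Bystander. Behind the work runs a window sill, 0.155 to 0.177 m up, its front edge from x 0.70 m at y 0.2 to x 0.55 at y -0.38; farther right a full wall carries on (x 0.57 at y -0.41): swing the arm clear of both
- honey_jar: honey jar with a red lid, 65 mm across, 100 high, loose; origin: centre of its underside. Bystander
- tumbler: clear glass tumbler, 81 mm across, 91 high, open on top, loose; origin: centre of its underside. Bystander
- clip_a (a joint): clip on the lid's +x (long) side. rad: 0 = straight down and locked, 1.57 = level outward, more = up; stays where left, 1 N moves it. Plate 45 mm wide, 32 long from the hinge, 3 thick; shut, its face is 2.4 mm outside the hinge axis. Below 0.25 rad its sprung hook meets the bead, rides over it near 0.17 at 4 to 8 N inward push near the lower end, snaps behind it and holds near 0
- clip_a_hinge (a point): middle of that clip's hinge axis (the axis runs along the lid's edge), lid frame (64.7, 0, 11.5) mm
- clip_b (a joint): clip on the lid's +y (short) side. rad: 0 = straight down and locked, 1.57 = level outward, more = up; stays where left, 1 N moves it. Plate 45 mm wide, 32 long from the hinge, 3 thick; shut, its face is 2.4 mm outside the hinge axis. Below 0.25 rad its sprung hook meets the bead, rides over it near 0.17 at 4 to 8 N inward push near the lower end, snaps behind it and holds near 0
- clip_b_hinge (a point): middle of that clip's hinge axis (the axis runs along the lid's edge), lid frame (0, 79.7, 11.5) mm
- clip_c (a joint): clip on the lid's -x (long) side. rad: 0 = straight down and locked, 1.57 = level outward, more = up; stays where left, 1 N moves it. Plate 45 mm wide, 32 long from the hinge, 3 thick; shut, its face is 2.4 mm outside the hinge axis. Below 0.25 rad its sprung hook meets the bead, rides over it near 0.17 at 4 to 8 N inward push near the lower end, snaps behind it and holds near 0
- clip_c_hinge (a point): middle of that clip's hinge axis (the axis runs along the lid's edge), lid frame (-64.7, 0, 11.5) mm
- clip_d (a joint): clip on the lid's -y (short) side. rad: 0 = straight down and locked, 1.57 = level outward, more = up; stays where left, 1 N moves it. Plate 45 mm wide, 32 long from the hinge, 3 thick; shut, its face is 2.4 mm outside the hinge axis. Below 0.25 rad its sprung hook meets the bead, rides over it near 0.17 at 4 to 8 N inward push near the lower end, snaps behind it and holds near 0
- clip_d_hinge (a point): middle of that clip's hinge axis (the axis runs along the lid's edge), lid frame (0, -79.7, 11.5) mm

How it is judged:
By the outcome, as a careful person would: the job done as asked, in the order asked, and still so for the second after the job is handed in, with the robot touching nothing.
It also fails if it takes over 72 s, if anything falls off the work surface, if the arm or the gripper's body presses on something with over 40 N, if the wrist force passes 120 N, or if a joint passes its speed limit or range.

## Working session

There is one attempt and no reset: what is moved stays moved. The work goes in short steps, Python scripts to look and compute and a tool call to move; the robot and the scene stay as the last step left them, time stands still between calls to the robot, and variables do not carry over. Pictures are saved under pics/ and viewed, about 8 in all and at most 12, crops included, and the job is handed in when it is done.

Besides the shell and the picture viewer there is one more tool, called after ">>>" as name(argument=value, ...) on one line, values as JSON. play_rows: Moves the arm, as the interface text tells. Its arguments: {"type":"object","properties":{"deltas":{"type":"array"}},"required":["deltas"]}

```bash
ls; mkdir -p pics
cat > h.py <<'E'
import numpy as np, cv2
from cell import arm
from scipy.spatial.transform import Rotation as R
def ray(p,c):
    K=c["intrinsics"];d=np.array([(p[0]-K[0][2])/K[0][0],(p[1]-K[1][2])/K[1][1]])
    s=d.copy()
    for _ in range(30): s=d/(1+c["k1"]*(s@s))
    T=np.array(c["world_from_camera"]);v=T[:3,:3]@np.r_[s,1];return T[:3,3],v/np.linalg.norm(v)
def atz(p,c,z):
    o,v=ray(p,c);return o+v*(z-o[2])/v[2]
def tri(rs):
    A=sum(np.eye(3)-np.outer(v,v) for o,v in rs);b=sum((np.eye(3)-np.outer(v,v))@o for o,v in rs)
    return np.linalg.solve(A,b)
def proj(P,c):
    T=np.linalg.inv(np.array(c["world_from_camera"]));q=T[:3,:3]@P+T[:3,3];s=q[:2]/q[2];s=s*(1+c["k1"]*(s@s));K=c["intrinsics"]
    return np.array([K[0][0]*s[0]+K[0][2],K[1][1]*s[1]+K[1][2]])
def save(c,n): cv2.imwrite(f"pics/{n}.png",c["image"][:,:,::-1])
E
python3 - <<'E'
from h import *
np.set_printoptions(precision=4,suppress=True)
cs={n:arm.camera(n) for n in("scene","side","wrist")}
im=np.hstack([cs["scene"]["image"],cs["side"]["image"]])
save(cs["scene"],"s0");save(cs["side"],"d0")
Z=dict(food_box=0,lid=0,lid_grip=.034,lemon=0,lemon_center=.028,salt_shaker=0,honey_jar=0,tumbler=0,clip_a_hinge=.0115,clip_b_hinge=.0115)
for n,z in Z.items():
  for k in cs:
    r=arm.pinpoint(n,cs[k])[:4]
    for x in r: print(n,k,round(x["score"],2),np.array(x["point"]),atz(x["point"],cs[k],z))
print(arm.observe(),arm.grip_depth)
for k in cs: print(k,np.array(cs[k]["world_from_camera"]))
E
```

```text
pics
food_box side 0.9 [233.3 249.4] [0.5245 0.1515 0.    ]
food_box side 0.68 [314.5 232.8] [0.3785 0.0019 0.    ]
food_box side 0.5 [265.8 202.7] [ 0.5703 -0.091   0.    ]
lid scene 0.68 [343.  199.9] [ 0.4172 -0.1938  0.    ]
lid side 0.57 [326.  196.8] [ 0.4247 -0.1994  0.    ]
lid side 0.23 [328. 185.] [ 0.4488 -0.2803  0.    ]
lid_grip scene 0.94 [342.4 185.5] [ 0.4364 -0.2059  0.034 ]
lid_grip scene 0.39 [303.4 240.4] [0.352  0.0167 0.034 ]
lid_grip scene 0.32 [280.2 185.8] [ 0.5448 -0.07    0.034 ]
lid_grip side 0.58 [325.7 187.6] [ 0.4238 -0.1915  0.034 ]
lemon scene 0.88 [381.3 167. ] [ 0.4462 -0.3876  0.    ]
lemon side 0.57 [337.5 170.6] [ 0.4607 -0.4044  0.    ]
lemon_center scene 0.78 [378.1 154.9] [ 0.4707 -0.3944  0.028 ]
salt_shaker scene 0.86 [278.8 185.6] [ 0.5766 -0.0924  0.    ]
honey_jar scene 0.86 [138.2 289.4] [0.505  0.4073 0.    ]
honey_jar side 0.6 [165.8 327.2] [0.4991 0.4156 0.    ]
tumbler scene 0.84 [303.6 239.2] [ 0.3767 -0.0084  0.    ]
tumbler side 0.82 [312.9 233. ] [0.3818 0.0044 0.    ]
clip_a_hinge scene 0.69 [321.  195.6] [ 0.4607 -0.1486  0.011
[... 594 characters left out ...]
  0.    ]), 'ee_pos': array([ 0.2077, -0.5895,  0.2226]), 'eef_rot': array([ 0.9857,  0.1686, -0.    , -0.    ]), 'contact_force': array([1.349 , 0.1531, 0.6169]), 'wrist_torque': array([ 0.0326, -0.0369,  0.0423]), 'gripper_width': 0.9968424249200126} -0.0187
scene [[-0.6442 -0.5395  0.5422 -0.2799]
 [-0.7647  0.4388 -0.4719  0.6493]
 [ 0.0167 -0.7186 -0.6953  1.0162]
 [ 0.      0.      0.      1.    ]]
side [[-0.8928 -0.1935  0.4068  0.0741]
 [-0.45    0.4232 -0.7864  0.764 ]
 [-0.02   -0.8851 -0.4649  0.5139]
 [ 0.      0.      0.      1.    ]]
wrist [[ 0.3327 -0.9019 -0.2754  0.2828]
 [-0.943  -0.3187 -0.0953 -0.5624]
 [-0.0019  0.2914 -0.9566  0.3829]
 [ 0.      0.      0.      1.    ]]
```

View pics/s0.png

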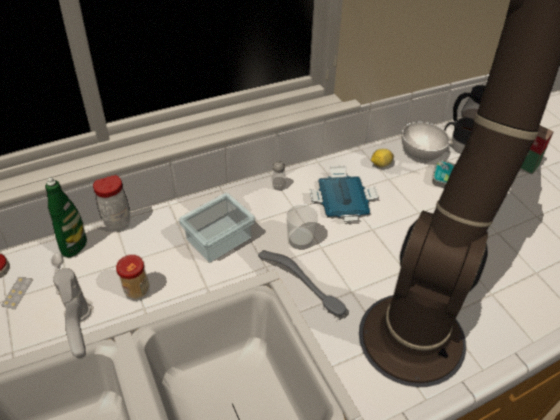

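View pics/d0.png

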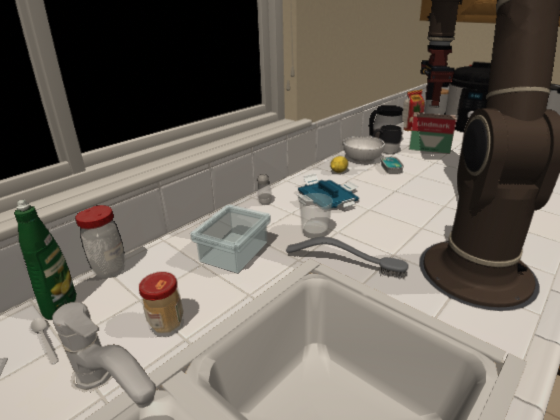

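>>> play_rows(deltas=[[1,4,-2.5,-0.5,0,0,0],[1,8,-5,-1,0,0,0],[1,12,-7.5,-2,0,0,0],[1,15.5,-9.5,-3,0,0,0],[1,19,-12,-4,0,0,0]])

```text
time_s: 2.07
ee_pos: [0.3363, -0.4275, 0.2584]
eef_rot: [0.986, 0.169, 0.0, 0.0]
contact_force: [0.8, -0.6, 0.7]
gripper_width: 0.997
```

```bash
cat >> h.py <<'E'
np.set_printoptions(precision=4,suppress=True)
def see(names,cs):
  for n,z in names.items():
    for k in cs:
      for x in arm.pinpoint(n,cs[k])[:3]:
        if x["score"]>.4: print(n,k,round(x["score"],2),np.array(x["point"]),atz(x["point"],cs[k],z))
E
python3 - <<'E'
from h import *
c=arm.camera("wrist");save(c,"w1")
see(dict(lid=0,lid_grip=.034,lemon=0,lemon_center=.028,salt_shaker=0,clip_a_hinge=.0115),{"w":c})
print(arm.observe()["ee_pos"],arm.observe()["eef_rot"])
E
```

```text
lid w 0.6 [133.   57.5] [ 0.4223 -0.201   0.    ]
lid_grip w 0.84 [120.4  50.1] [ 0.4243 -0.2016  0.034 ]
lemon w 0.61 [287.6  84.8] [ 0.4569 -0.3981  0.    ]
lemon w 0.44 [163.5  95.5] [ 0.3905 -0.2484  0.    ]
lemon_center w 0.95 [285.   82.2] [ 0.4556 -0.3943  0.028 ]
clip_a_hinge w 0.92 [88.5  5.9] [ 0.4598 -0.1444  0.0115]
[ 0.334  -0.4302  0.2577] [ 0.9859  0.1675 -0.0004 -0.    ]
```

View pics/w1.png

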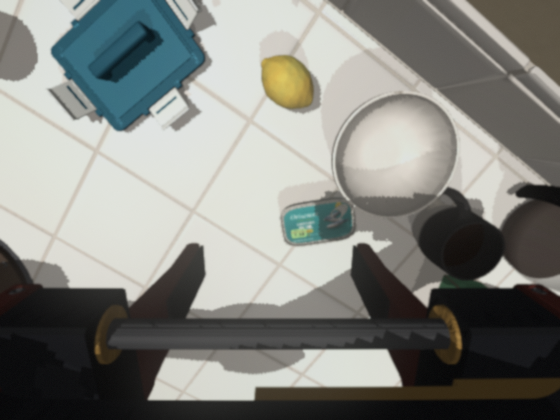

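```bash
cat >> h.py <<'E'
def seg(c,lo,hi,z,near=None):
  m=cv2.inRange(cv2.cvtColor(c["image"],cv2.COLOR_RGB2HSV),lo,hi)
  m=cv2.morphologyEx(m,cv2.MORPH_CLOSE,np.ones((5,5)))
  cn=sorted(cv2.findContours(m,cv2.RETR_EXTERNAL,cv2.CHAIN_APPROX_NONE)[0],key=cv2.contourArea)[-1][:,0]
  P=np.array([atz(p,c,z)[:2] for p in cn.astype(float)])
  r=cv2.minAreaRect((P*1000).astype(np.float32));return cn.min(0),cn.max(0),r
def go(pos,yaw=None):
  "tool-frame shift (cm) and turn for target TCP pos with tool x at yaw (tool down)"
  o=arm.observe();q=R.from_quat(o["eef_rot"]);d=q.inv().apply(np.array(pos)-o["ee_pos"])*100
  tx=q.apply([1,0,0]);cy=np.arctan2(tx[1],tx[0])
  t=np.zeros(3)
  if yaw is not None:
    T=R.from_euler("z",yaw)*R.from_euler("x",np.pi); t=(q.inv()*T).as_rotvec()
  print("pos",o["ee_pos"],"yaw",cy,"j",o["joint_positions"],"d",d,"turn",t,"F",o["contact_force"])
E
python3 - <<'E'
from h import *
c=arm.camera("wrist")
for z in(.02,.028): print(seg(c,(18,90,80),(35,255,255),z))
print(seg(c,(85,80,30),(110,255,255),.015))
go((.456,-.394,.2))
E
```

```text
(array([260,  52], dtype=int32), array([310, 104], dtype=int32), ((457.63763427734375, -395.972900390625), (59.878318786621094, 61.22006607055664), 21.03985595703125))
(array([260,  52], dtype=int32), array([310, 104], dtype=int32), ((456.66845703125, -396.122802734375), (58.676719665527344, 59.991493225097656), 21.039960861206055))
(array([49,  0], dtype=int32), array([201, 127], dtype=int32), ((422.9093933105469, -201.12548828125), (130.14500427246094, 160.41131591796875), 55.03933334350586))
pos [ 0.3339 -0.4302  0.2576] yaw 0.33616243140712093 j [ 0.9035  0.2497 -0.0999  1.7409  0.0275  1.153  -0.4392] d [12.7241  0.6107  5.7507] turn [0. 0. 0.] F [-0.5663  0.6756  0.2453]
```

```bash
cat >> h.py <<'E'
def goR(pos,T):
  o=arm.observe();q=R.from_quat(o["eef_rot"])
  print("pos",o["ee_pos"],"d",q.inv().apply(np.array(pos)-o["ee_pos"])*100,"turn",(q.inv()*T).as_rotvec(),"j",o["joint_positions"],"F",o["contact_force"],"w",o["gripper_width"])
E
python3 - <<'E'
from h import *
c=arm.camera("wrist")
m=cv2.inRange(cv2.cvtColor(c["image"],cv2.COLOR_RGB2HSV),(18,80,70),(38,255,255))
m=cv2.morphologyEx(m,cv2.MORPH_CLOSE,np.ones((5,5)))
n,l,s,_=cv2.connectedComponentsWithStats(m);i=1+s[1:,4].argmax()
v,u=np.nonzero(l==i);P=np.array([atz((float(a),float(b)),c,.028)[:2] for a,b in zip(u,v)])
w,V=np.linalg.eigh(np.cov(P.T));print(P.mean(0),4*np.sqrt(w),np.degrees(np.arctan2(V[1],V[0])))
def T(psi,t): return R.from_euler("z",psi,degrees=True)*R.from_euler("x",np.pi)*R.from_euler("x",-t,degrees=True)
goR((.456,-.395,.15),T(73,0)); goR((.44,-.391,.12),T(73,15))
E
```

```text
[ 0.4569 -0.3961] [0.0528 0.0719] [158.9194  68.9194]
pos [ 0.334  -0.4301  0.2576] d [12.6792  0.7197 10.7484] turn [-0.0008  0.0003 -0.9378] j [ 0.9035  0.2498 -0.1002  1.7409  0.0274  1.1531 -0.4392] F [-0.0728 -0.7789  0.0176] w 0.9996546342988838
pos [ 0.334  -0.4301  0.2576] d [11.3029 -0.1842 13.7498] turn [-0.2431  0.1231 -0.9322] j [ 0.9035  0.2498 -0.1002  1.7409  0.0274  1.1531 -0.4392] F [-0.0728 -0.7789  0.0176] w 0.9996546342988838
```

>>> play_rows(deltas=[[1,2.3,0,2,-0.03,0.015,-0.11],[1,4.6,0,4,-0.06,0.03,-0.22],[1,6.9,-0.1,6,-0.09,0.045,-0.33],[1,9.2,-0.2,8,-0.12,0.06,-0.44],[1,11.3,-0.2,10,-0.15,0.075,-0.55]])

```text
time_s: 2.93
ee_pos: [0.4418, -0.3895, 0.1571]
eef_rot: [0.898, 0.431, 0.049, 0.067]
contact_force: [-0.3, -1.1, 0.5]
gripper_width: 0.998
```

>>> play_rows(deltas=[[1,0,0,0,-0.03,0.015,-0.11],[1,0,0,0,-0.06,0.03,-0.22],[1,0,0,0,-0.09,0.042,-0.33],[1,0,0,0,-0.09,0.042,-0.33]])

```text
time_s: 3.27
ee_pos: [0.439, -0.3906, 0.157]
eef_rot: [0.811, 0.571, 0.075, 0.105]
contact_force: [-1.1, 0.0, -0.2]
gripper_width: 1.0
```

Run:
```python
from h import *
c=arm.camera("wrist");save(c,"w2")
see(dict(lemon_center=.028),{"w":c})
for n in("scene","side"): see(dict(lemon_center=.028),{n:arm.camera(n)})
def T(psi,t): return R.from_euler("z",psi,degrees=True)*R.from_euler("x",np.pi)*R.from_euler("x",-t,degrees=True)
M=T(70,15); zt=M.apply([0,0,1]); C=np.array([.4565,-.3955,.028])
for back in(.09,.0,):
  goR(C-zt*back+zt*.012,M)
print(C+zt*.012)
```

```text
lemon_center w 0.57 [260.5 198.9] [ 0.4551 -0.3914  0.028 ]
lemon_center scene 0.66 [384.5 157.9] [ 0.4488 -0.3989  0.028 ]
lemon_center side 0.68 [339.  163.2] [ 0.4567 -0.4046  0.028 ]
pos [ 0.4415 -0.3898  0.1582] d [-0.0391 -1.8082  5.1996] turn [-0.0027 -0.0028 -0.0004] j [ 0.9881  0.3191 -0.3541  1.9514  0.0448  0.6438  0.2824] F [ 0.3962 -0.0524 -0.2493] w 1.0001345872303224
pos [ 0.4415 -0.3898  0.1582] d [-0.0641 -1.7838 14.1996] turn [-0.0027 -0.0028 -0.0004] j [ 0.9881  0.3191 -0.3541  1.9514  0.0448  0.6438  0.2824] F [ 0.3962 -0.0524 -0.2493] w 1.0001345872303224
[ 0.4594 -0.3966  0.0164]
```

View pics/w2.png

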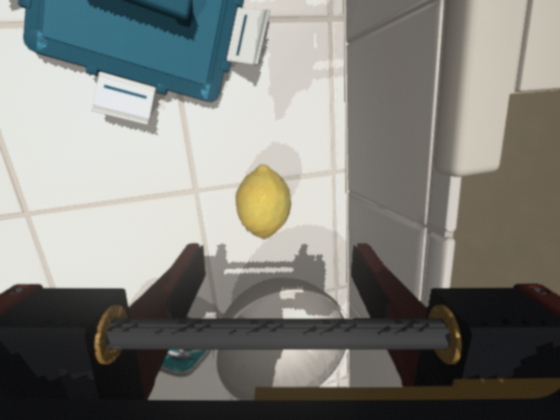

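>>> play_rows(deltas=[[1,0,-1.8,3,0,0,0],[1,0,-1.8,6.5,0,0,0],[1,0,-1.8,10,0,0,0],[1,0,-1.8,13,0,0,0],[1,0,-1.8,13.8,0,0,0]])

```text
time_s: 3.98
ee_pos: [0.4576, -0.3936, 0.0158]
eef_rot: [0.812, 0.57, 0.075, 0.102]
contact_force: [-0.3, 0.8, 0.0]
gripper_width: 1.0
```

>>> play_rows(deltas=[[1,0,0,0,0,0,0],[-1,0,0,0,0,0,0],[-1,0,0,0,0,0,0],[-1,0,0,0,0,0,0],[-1,0,0,0,0,0,0]])

```text
time_s: 4.4
ee_pos: [0.4586, -0.3962, 0.0219]
eef_rot: [0.812, 0.569, 0.075, 0.106]
contact_force: [-0.2, -0.2, -0.3]
gripper_width: 0.738
```

>>> play_rows(deltas=[[-1,0,0,0,0,0,0],[-1,0,0,0,0,0,0],[-1,0,0,-0.5,0,0,0],[-1,0,-0.3,-2,0,0,0],[-1,0,-1,-4.5,0,0,0]])

```text
time_s: 4.82
ee_pos: [0.4378, -0.3871, 0.0598]
eef_rot: [0.812, 0.57, 0.075, 0.103]
contact_force: [-0.8, 0.6, -1.1]
gripper_width: 0.606
```

Run:
```python
from h import *
c=arm.camera("wrist");save(c,"w3")
go((.5,.1,.3),1.3)
```

```text
pos [ 0.4364 -0.388   0.0642] yaw 1.2238611339680725 j [ 0.9504  0.4486 -0.313   2.0401  0.1156  0.4294  0.2367] d [ 48.0929  -4.2404 -25.4404] turn [ 0.2588  0.0084 -0.0759] F [-1.5547 -0.3495  1.0824]
```

>>> play_rows(deltas=[[-1,0,1,-4,0.03,0,0],[-1,1,2,-8,0.08,0,0],[-1,3.5,3,-11,0.13,0,0],[-1,7,3,-13.5,0.19,0,0],[-1,10.5,2,-15.5,0.25,0,0]])

```text
time_s: 5.28
ee_pos: [0.4559, -0.2843, 0.2192]
eef_rot: [0.819, 0.574, 0.004, 0.004]
contact_force: [0.2, 0.2, -1.9]
gripper_width: 0.603
```

>>> play_rows(deltas=[[-1,4,-0.8,-1,0,0,0],[-1,8,-1.6,-2,0,0,0],[-1,12,-2.5,-3,0,0,0],[-1,16,-3.4,-3,0,0,0],[-1,20,-4.3,-3,0,0,0]])

```text
time_s: 5.7
ee_pos: [0.4818, -0.0795, 0.2467]
eef_rot: [0.819, 0.574, 0.004, 0.004]
contact_force: [0.6, -0.9, -1.6]
gripper_width: 0.607
```

>>> play_rows(deltas=[[-1,4,-0.8,0,0,0,0],[-1,8,-1.6,0,0,0,0],[-1,9,-2,0,0,0,0],[-1,9,-2,0,0,0,0]])

```text
time_s: 6.03
ee_pos: [0.4933, 0.0143, 0.2461]
eef_rot: [0.817, 0.577, 0.004, 0.003]
contact_force: [-0.4, -0.9, -0.6]
gripper_width: 0.606
```

Run:
```python
from h import *
c=arm.camera("wrist");save(c,"w4")
see(dict(food_box=0,salt_shaker=0,tumbler=0,lemon_center=.2,honey_jar=0),{"w":c})
go((.5,.1,.3),1.3)
```

```text
food_box w 0.83 [256.   68.6] [0.5168 0.1571 0.    ]
salt_shaker w 0.81 [351.3 229.9] [ 0.5717 -0.0899  0.    ]
tumbler w 0.56 [207.2 218.4] [ 0.3817 -0.0034  0.    ]
lemon_center w 0.58 [277.  266.6] [ 0.4835 -0.0113  0.2   ]
pos [0.4936 0.0082 0.2458] yaw 1.2210546270036353 j [ 0.3566  0.2048 -0.5441  1.8546  0.1214  1.1053 -0.5818] d [ 8.8499 -2.4916 -5.4303] turn [ 0.0091 -0.0015 -0.079 ] F [ 0.9679 -0.1976 -1.3073]
```

View pics/w4.png

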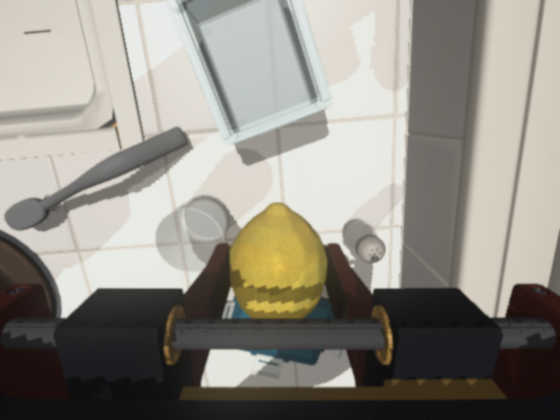

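Run:
```python
from h import *
c=arm.camera("wrist")
a,b=atz((231.,143.),c,.07),atz((329.5,101.),c,.07)
e=b-a;L=np.linalg.norm(e);t=np.degrees(np.arctan2(e[1],e[0]));e/=L
n=np.array([-e[1],e[0],0]);print(a,b,L,t, "centre",(a+b)/2+n*.077)
l=atz((183.,10.),c,.078)-atz((229.,138.),c,.078);print(np.degrees(np.arctan2(l[1],l[0]))-90)
go((.515,.15,.2),1.22)
```

```text
[0.4654 0.0783 0.07  ] [0.5804 0.0829 0.07  ] 0.11508911629584753 2.2724419558178037 centre [0.5199 0.1575 0.07  ]
-2.133712142834824
pos [0.4936 0.0085 0.2458] yaw 1.2213137951810196 j [ 0.3565  0.2048 -0.5445  1.8545  0.1213  1.1053 -0.5819] d [14.0181 -2.8743  4.5793] turn [ 0.009  -0.0021  0.0013] F [-0.2317  0.5649 -0.9946]
```

>>> play_rows(deltas=[[-1,4,-0.7,1.5,0,0,-0.1],[-1,8,-1.4,3,0,0,-0.2],[-1,12,-2.1,4.5,0,0,-0.3],[-1,14.7,-2.5,5.5,0,0,-0.35],[-1,14.7,-2.5,5.5,0.005,0,-0.35]])

```text
time_s: 6.8
ee_pos: [0.5195, 0.163, 0.1891]
eef_rot: [0.703, 0.712, 0.002, -0.001]
contact_force: [-0.9, 0.2, -1.2]
gripper_width: 0.605
```

Run:
```python
from h import *
c=arm.camera("wrist");save(c,"w5")
see(dict(food_box=0,honey_jar=0,lemon_center=.2),{"w":c})
go((.52,.155,.2),1.57)
```

```text
food_box w 0.56 [278.2 192.9] [0.5201 0.1601 0.    ]
lemon_center w 0.68 [278.2 270.6] [0.5194 0.1627 0.2   ]
pos [0.521  0.1551 0.191 ] yaw 1.5713898835729672 j [ 0.1254  0.3747 -0.6421  1.8041  0.2596  1.0437 -0.614 ] d [-0.0154 -0.0918 -0.9032] turn [0.0044 0.0008 0.0014] F [-0.2661 -0.5621 -0.0416]
```

View pics/w5.png

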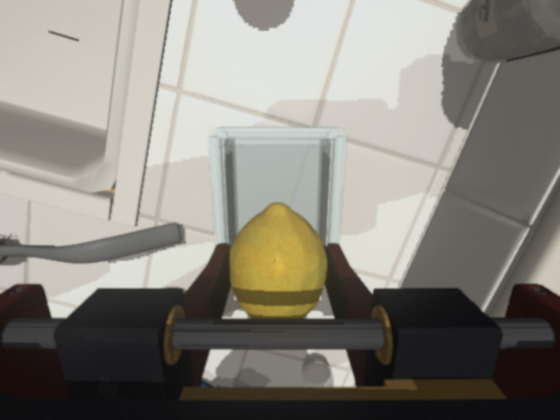

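Run:
```python
from h import *
c=arm.camera("wrist")
for p in [(278,128),(215,129),(339,129),(210,150),(345.5,150),(213,235),(340,235)]: print(p,atz(np.array(p,float),c,.077))
im=c["image"].astype(int).sum(2)//3
print("row170",im[170,203:220],im[170,335:352]);print("row220",im[222,203:222],im[222,332:352]); print("col",im[122:140,278])
```

```text
(278, 128) [0.5212 0.2286 0.077 ]
(215, 129) [0.4653 0.2277 0.077 ]
(339, 129) [0.5755 0.2278 0.077 ]
(210, 150) [0.4597 0.2094 0.077 ]
(345.5, 150) [0.5825 0.2094 0.077 ]
(213, 235) [0.4573 0.1269 0.077 ]
(340, 235) [0.5825 0.1268 0.077 ]
row170 [202 202 202 202 203 204 207 207 208 209 209 206 202 199 194 184 168] [207 208 205 203 201 202 201 201 203 203 203 204 203 203 203 203 203]
row220 [196 197 198 198 198 199 199 199 198 198 198 201 204 206 206 201 197 192
 185] [201 203 203 201 199 200 196 191 194 200 201 201 202 201 201 201 201 202
 202 202]
col [204 202 207 211 209 202 191 186 192 199 201 198 188 183 181 181 181 180]
```

>>> play_rows(deltas=[[-1,0,0,3.5,0,0,0],[-1,0,0,7,0,0,0],[-1,0,0,10.5,0,0,0],[-1,0,0,13.5,0,0,0],[-1,0,0,15.6,0,0,0]])

```text
time_s: 7.47
ee_pos: [0.5209, 0.1542, 0.033]
eef_rot: [0.707, 0.707, 0.001, 0.002]
contact_force: [0.2, -1.6, -0.5]
gripper_width: 0.611
```

>>> play_rows(deltas=[[-1,0,0,0,0,0,0],[-1,0,0,0,0,0,0],[0.36,0,0,0,0,0,0],[0.36,0,0,0,0,0,0],[0.36,0,0,0,0,0,0]])

```text
time_s: 7.88
ee_pos: [0.5226, 0.1569, 0.0369]
eef_rot: [0.706, 0.708, 0.003, 0.002]
contact_force: [1.1, 0.0, -0.1]
gripper_width: 0.686
```

>>> play_rows(deltas=[[0.36,0,0,-1,0,0,0],[0.36,0,0,-4,0,0,0],[0.36,0,0,-8,0,0,0],[0.36,-2,0,-12,0,0,0],[0.6,-6,0,-16,0,0,0]])

```text
time_s: 8.3
ee_pos: [0.5211, 0.1126, 0.1866]
eef_rot: [0.704, 0.71, 0.004, 0.002]
contact_force: [1.2, -0.7, -0.5]
gripper_width: 0.72
```

Run:
```python
from h import *
c=arm.camera("wrist");save(c,"w6")
see(dict(food_box=0,lemon_center=.03),{"w":c})
go((.423,-.201,.25),np.radians(55))
```

```text
lemon_center w 0.98 [267.7 155.7] [0.511  0.1573 0.03  ]
pos [0.5228 0.1072 0.1859] yaw 1.569760727368069 j [ 0.2174  0.3588 -0.642   1.8383  0.2556  1.0162 -0.529 ] d [-30.8386  -9.875   -6.5052] turn [ 0.0108 -0.0028  0.6098] F [-0.5883 -0.5426 -0.6051]
```

>>> play_rows(deltas=[[0.8,-3,0,-2,0,0,0],[1,-6,0,-4,0,0,0],[1,-7.5,0,-5,0.005,0,0],[1,-7.5,0,-5,0.005,0,0]])

```text
time_s: 8.78
ee_pos: [0.5217, 0.0312, 0.2338]
eef_rot: [0.707, 0.707, 0.0, 0.001]
contact_force: [0.4, -0.1, -0.5]
gripper_width: 0.996
```

Run:
```python
from h import *
c=arm.camera("wrist");save(c,"w7")
see(dict(food_box=0,lemon_center=.03,tumbler=0),{"w":c})
cv2.imwrite("pics/w7c.png",cv2.resize(c["image"][0:230,150:420,::-1],None,fx=2.6,fy=2.6,interpolation=cv2.INTER_CUBIC))
go((.423,-.201,.25),np.radians(145))
```

```text
lemon_center w 0.66 [267.5  78. ] [0.5103 0.1566 0.03  ]
tumbler w 0.6 [174.5 204.8] [ 0.38   -0.0001  0.    ]
pos [0.5201 0.036  0.2313] yaw 1.5761236540124752 j [ 0.3616  0.2935 -0.6374  1.8007  0.1918  1.1116 -0.3358] d [-23.6441  -9.8416  -1.8699] turn [-0.0013 -0.0016 -0.9546] F [ 0.0331 -0.6816 -0.4975]
```

View pics/w7c.png

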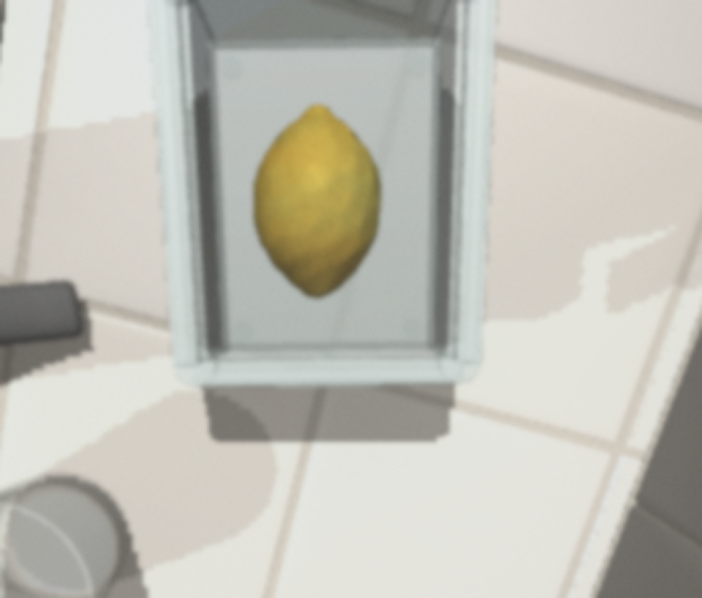

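Run:
```python
from h import *
c=arm.camera("wrist")
f=lambda u,v,z:print((u,v),z,atz(np.array([u/2.6+150-.3,v/2.6-.3]),c,z))
for p in [(215,42),(438,42),(432,347),(228,347)]: f(*p,.004)
for p in [(153,60),(493,60),(178,370),(482,370),(330,364)]: f(*p,.078)
for p in [(330,384)]: f(*p,.06)
for dz in[0]:
  for P in [(.521-.062,.155-.077,.078),(.521+.062,.155-.077,.078),(.521-.062,.155-.077,.06),(.521,.155-.063,.078),(.521-.048,.155-.063,.004),(.521-.048,.155+.063,.004),(.521+.048,.155+.063,.004)]:
    print(P,(proj(np.array(P),c)+.3-[150,0])*2.6)
```

```text
(215, 42) 0.004 [0.4665 0.2301 0.004 ]
(438, 42) 0.004 [0.5642 0.2306 0.004 ]
(432, 347) 0.004 [0.5669 0.1009 0.004 ]
(228, 347) 0.004 [0.4681 0.1003 0.004 ]
(153, 60) 0.078 [0.4543 0.2027 0.078 ]
(493, 60) 0.078 [0.5755 0.2033 0.078 ]
(178, 370) 0.078 [0.4578 0.0944 0.078 ]
(482, 370) 0.078 [0.578  0.0951 0.078 ]
(330, 364) 0.078 [0.5179 0.097  0.078 ]
(330, 384) 0.06 [0.5179 0.0877 0.06  ]
(0.459, 0.078, 0.078) [183.0251 411.7986]
(0.583, 0.078, 0.078) [491.7801 413.644 ]
(0.459, 0.078, 0.06) [190.9459 406.635 ]
(0.521, 0.092, 0.078) [337.6568 377.0828]
(0.47300000000000003, 0.092, 0.004) [238.6117 364.5864]
(0.47300000000000003, 0.218, 0.004) [230.5954  73.1642]
(0.5690000000000001, 0.218, 0.004) [447.6309  74.4351]
```

```bash
cat >> h.py <<'E'
def rect(w,h,z,n=40):
  t=np.linspace(-.94,.94,n);a,b=w/2,h/2
  return [np.c_[t*a,0*t-b,0*t+z],np.c_[t*a,0*t+b,0*t+z],np.c_[0*t-a,t*b,0*t+z],np.c_[0*t+a,t*b,0*t+z]]
def fit(cs,lines,x0,span=(.012,.012,.06),z0=0):
  "maximise normal image gradient along a projected wireframe"
  from scipy.optimize import differential_evolution as de
  G=[]
  for c in cs:
    g=cv2.GaussianBlur(cv2.cvtColor(c["image"],cv2.COLOR_RGB2GRAY).astype(np.float32),(0,0),.8)
    G.append((cv2.Sobel(g,5,1,0)/8,cv2.Sobel(g,5,0,1)/8,c))
  def cost(p):
    M=R.from_euler("z",p[2]).as_matrix();s=0;n=0
    for gx,gy,c in G:
      T=np.linalg.inv(np.array(c["world_from_camera"]));K=np.array(c["intrinsics"])
      for L in lines:
        W=L@M.T+[p[0],p[1],z0];q=W@T[:3,:3].T+T[:3,3];d=q[:,:2]/q[:,2:];d=d*(1+c["k1"]*(d**2).sum(1))[:,None]
        uv=(d*[K[0,0],K[1,1]]+[K[0,2],K[1,2]]).astype(np.float32)
        t=np.gradient(uv,axis=0);t/=np.linalg.norm(t,axis=1)[:,None]
        f=lambda g:cv2.remap(g,uv[:,:1],uv[:,1:],cv2.INTER_LINEAR,borderValue=0)[:,0]
        v=np.abs(-f(gx)*t[:,1]+f(gy)*t[:,0]);s+=np.minimum(v,15).sum();n+=len(v)
    return -s/n
  r=de(cost,[(a-b,a+b) for a,b in zip(x0,span)],seed=0,popsize=12,maxiter=60,tol=1e-6);return r.x,r.fun
BOX=rect(.124,.154,.078)+rect(.124,.154,.0605)+rect(.096,.126,.078)+rect(.096,.126,.004)
E
python3 - <<'E'
from h import *
c=arm.camera("wrist");s=arm.camera("scene");d=arm.camera("side");save(c,"w8")
for k,cs in dict(w=[c],s=[s],d=[d],sd=[s,d],all=[c,s,d]).items(): print(k,*fit(cs,BOX,(.52,.157,0)))
p,_=fit([c],BOX,(.52,.157,0));im=c["image"][:,:,::-1].copy()
M=R.from_euler("z",p[2]).as_matrix()
for L in BOX:
  for P in L[::3]:
    u=proj(M@P+[p[0],p[1],0],c);cv2.circle(im,(int(u[0]*2+.5)//2,int(u[1])),0,(0,0,255),-1)
cv2.imwrite("pics/w8o.png",cv2.resize(im[0:200,150:420],None,fx=2.8,fy=2.8,interpolation=cv2.INTER_NEAREST))
E
```

```text
w [0.5186 0.1605 0.0126] -7.400328159332275
s [0.5167 0.1623 0.0124] -8.744756
d [0.5168 0.1656 0.0289] -7.040724277496338
sd [0.5167 0.1646 0.0282] -7.782950401306152
all [0.5184 0.1605 0.0102] -7.51811408996582
```

View pics/w8o.png

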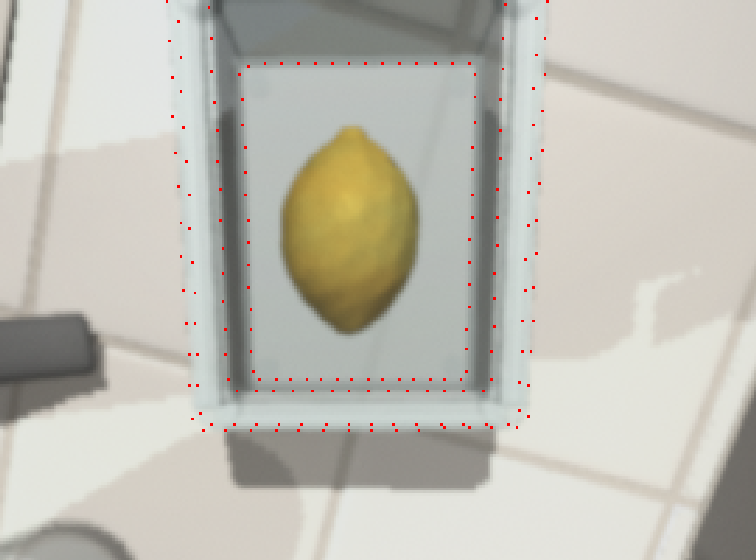

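>>> play_rows(deltas=[[1,-4,-1,-0.5,0,0,-0.12],[1,-8,-2,-1,0,0,-0.24],[1,-12,-3,-1.5,0,0,-0.36],[1,-16,-4,-1.9,0,0,-0.48],[1,-20,-5,-1.9,0,0,-0.6]])

```text
time_s: 9.6
ee_pos: [0.4779, -0.1407, 0.2506]
eef_rot: [0.49, 0.872, 0.0, 0.0]
contact_force: [0.1, -0.7, 0.4]
gripper_width: 1.0
```

Run:
```python
from h import *
go((.455,-.222,.25),np.radians(145))
```

```text
pos [ 0.4779 -0.1407  0.2506] yaw 2.1175470442338504 j [ 0.7419  0.2307 -0.6462  1.8262  0.1524  1.1345  0.5905] d [-5.7495 -6.1852  0.0561] turn [ 0.0001 -0.     -0.4132] F [ 0.1219 -0.6813  0.3811]
```

>>> play_rows(deltas=[[1,-2,-2.2,0,0,0,-0.12],[1,-4,-4.5,0,0,0,-0.24],[1,-5.2,-6,0,0,0,-0.36],[1,-5.2,-6,0,0,0,-0.37],[1,-5.2,-6,0,0,0,-0.37]])

```text
time_s: 10.02
ee_pos: [0.4532, -0.216, 0.2498]
eef_rot: [0.326, 0.945, 0.0, -0.001]
contact_force: [-0.3, 0.4, 0.0]
gripper_width: 1.003
```

```bash
cat >> h.py <<'E'
def lidlines(): 
  L=rect(.124,.154,.015)+rect(.018,.084,.041); return L
E
python3 - <<'E'
from h import *
arm.camera("side")
c=arm.camera("wrist");save(c,"w9")
see(dict(lid=0,lid_grip=.034,clip_a_hinge=.0115,clip_b_hinge=.0115),{"w":c})
p,f=fit([c],lidlines(),(.423,-.2,np.radians(55)),(.015,.015,.1));print(p,f,np.degrees(p[2]))
im=c["image"][:,:,::-1].copy();M=R.from_euler("z",p[2]).as_matrix()
for L in lidlines():
  for P in L[::3]:
    u=proj(M@P+[p[0],p[1],0],c);cv2.circle(im,(int(u[0]+.5),int(u[1]+.5)),0,(0,0,255),-1)
cv2.imwrite("pics/w9o.png",im)
go((p[0],p[1],.08),p[2]+np.pi/2)
E
```

```text
lid w 0.92 [275.1 157.9] [ 0.427  -0.1982  0.    ]
lid_grip w 0.85 [273.7 160.4] [ 0.4253 -0.1988  0.034 ]
clip_a_hinge w 0.64 [322.  152.8] [ 0.4588 -0.1443  0.0115]
clip_b_hinge w 0.61 [270.3  94.5] [ 0.3603 -0.1534  0.0115]
[ 0.4234 -0.1982  0.9671] -9.328653335571289 55.408917852734604
pos [ 0.454  -0.2143  0.2503] yaw 2.4818414179097252 j [ 0.9027  0.2404 -0.657   1.8177  0.1608  1.1375  1.1027] d [ 3.3949 -0.5982 17.0321] turn [-0.     -0.0003 -0.056 ] F [ 1.1215  0.3241 -0.3664]
```

View pics/w9o.png

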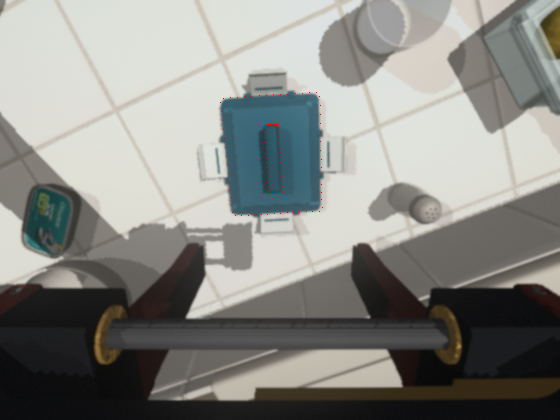

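>>> play_rows(deltas=[[1,2,-0.4,3.5,0,0,-0.03],[1,3.4,-0.6,7,0,0,-0.056],[1,3.4,-0.6,11,0,0,-0.056],[1,3.4,-0.6,14.5,0,0,-0.056],[1,3.4,-0.6,17,0,0,-0.056]])

```text
time_s: 10.73
ee_pos: [0.4219, -0.1983, 0.0779]
eef_rot: [0.298, 0.955, 0.0, -0.001]
contact_force: [-0.3, -0.9, 0.3]
gripper_width: 1.0
```

>>> play_rows(deltas=[[1,0,0,0,0,0,0],[1,0,0,0,0,0,0]])

```text
time_s: 10.9
ee_pos: [0.4227, -0.1983, 0.0799]
eef_rot: [0.297, 0.955, 0.0, -0.001]
contact_force: [0.2, 0.5, 1.4]
gripper_width: 1.003
```

Run:
```python
from h import *
c=arm.camera("wrist");save(c,"w10")
p,f=fit([c],lidlines(),(.423,-.198,.967),(.015,.015,.1));print(p,f)
see(dict(lid_grip=.034),{"w":c})
go((.4234,-.1982,.021),.967+np.pi/2)
```

```text
[ 0.4229 -0.1988  0.9675] -7.652379512786865
lid_grip w 0.77 [277.5 233.2] [ 0.4222 -0.1981  0.034 ]
pos [ 0.4242 -0.1993  0.0818] yaw 2.5372170331165247 j [ 0.8329  0.4022 -0.6038  2.0788  0.3316  0.7522  0.9878] d [0.1358 0.0397 6.0783] turn [ 0.0003  0.0015 -0.0006] F [ 0.079  -0.3944  0.1284]
```

>>> play_rows(deltas=[[1,0.1,0,2.5,0,0,0],[1,0.1,0,4.5,0,0,0],[1,0.1,0,5.6,0,0,0],[1,0.1,0,6,0,0,0],[1,0.1,0,6,0,0,0]])

```text
time_s: 11.42
ee_pos: [0.4224, -0.1988, 0.0207]
eef_rot: [0.298, 0.955, -0.0, -0.0]
contact_force: [0.1, 0.2, 0.1]
gripper_width: 1.0
```

>>> play_rows(deltas=[[-1,0,0,0,0,0,0],[-1,0,0,0,0,0,0],[-1,0,0,0,0,0,0],[-1,0,0,0,0,0,0],[-1,0,0,0,0,0,0]])

```text
time_s: 11.83
ee_pos: [0.4223, -0.199, 0.0207]
eef_rot: [0.298, 0.955, -0.0, 0.0]
contact_force: [0.1, -0.4, 0.2]
gripper_width: 0.66
```

>>> play_rows(deltas=[[-1,0,0,0,0,0,0],[-1,0,0,0,0,0,0],[-1,0,0,-1.5,0,0,0],[-1,0,0,-4,0,0,0],[-1,0,0,-8,0,0,0]])

```text
time_s: 12.25
ee_pos: [0.4201, -0.1978, 0.0988]
eef_rot: [0.298, 0.955, 0.001, -0.003]
contact_force: [-0.1, -0.9, 0.0]
gripper_width: 0.281
```

Run:
```python
from h import *
go((.518,.10,.22),np.pi/2+.012)
```

```text
pos [ 0.4201 -0.1978  0.0988] yaw 2.5371878707838884 j [ 0.8566  0.3746 -0.6263  2.0677  0.3024  0.795   1.014 ] d [  8.9397  30.0648 -12.0692] turn [-0.0032 -0.0058  0.9544] F [-0.1142 -0.8979  0.0262]
```

>>> play_rows(deltas=[[-1,0,0,0,0,0,0],[-1,0,0,0,0,0,0]])

```text
time_s: 12.42
ee_pos: [0.4234, -0.1996, 0.1021]
eef_rot: [0.298, 0.955, -0.001, 0.002]
contact_force: [0.7, 0.3, -0.5]
gripper_width: 0.129
```

Run:
```python
from h import *
c=arm.camera("wrist");save(c,"w11")
for x in ("scene","side"): see(dict(lid=0,lid_grip=.034),{x:arm.camera(x)})
p,f=fit([c],lidlines(),(.423,-.198,.967),(.015,.015,.1));print(p,f)
p,f=fit([c],lidlines(),(.423,-.198,.967),(.015,.015,.1),z0=.08);print(p,f)
go((.4234,-.1982,.021),.967+np.pi/2);print(arm.observe()["gripper_width"])
```

```text
lid scene 0.82 [340.1 199.1] [ 0.4247 -0.1897  0.    ]
lid_grip scene 0.58 [342.  185.1] [ 0.4383 -0.2062  0.034 ]
lid side 0.67 [324.5 194.3] [ 0.4348 -0.2133  0.    ]
lid side 0.62 [324.1 185.5] [ 0.4587 -0.2717  0.    ]
lid_grip side 0.89 [329.5 183.3] [ 0.4242 -0.2244  0.034 ]
[ 0.4204 -0.1966  0.9703] -6.589590549468994
[ 0.4101 -0.1894  1.0207] -4.1741133
pos [ 0.4216 -0.1984  0.0994] yaw 2.536941485063873 j [ 0.8557  0.3737 -0.6258  2.0669  0.3041  0.7926  1.0123] d [-0.1551  0.1259  7.8367] turn [-0.0002 -0.0022 -0.0009] F [1.0537 0.5014 0.4101]
0.007488816928847052
```

>>> play_rows(deltas=[[0,0,0,0,0,0,0],[0,0,0,0,0,0,0],[0,0,0,0,0,0,0],[0,0,0,0,0,0,0],[0,-0.1,0.1,1,0,0,0]])

```text
time_s: 13.18
ee_pos: [0.4244, -0.199, 0.0912]
eef_rot: [0.298, 0.955, -0.0, 0.001]
contact_force: [0.5, 0.0, 0.6]
gripper_width: 0.346
```

>>> play_rows(deltas=[[0,0,0,0,0,0,0],[0,0,0,2,0,0,0],[0,0,0,3,0,0,0],[0,0,0,3,0,0,0]])

```text
time_s: 13.52
ee_pos: [0.4219, -0.1979, 0.0582]
eef_rot: [0.298, 0.955, 0.0, -0.002]
contact_force: [-0.9, -1.1, 0.6]
gripper_width: 0.499
```

Run:
```python
from h import *
c=arm.camera("wrist");c=arm.camera("wrist")
p,f=fit([c],lidlines(),(.423,-.198,.967),(.015,.015,.1));print(p,f)
see(dict(lid_grip=.034),{"w":c})
go((.4232,-.1985,.021),.967+np.pi/2);print(arm.observe()["gripper_width"])
```

```text
[ 0.4226 -0.1989  0.9675] -6.4856719970703125
lid_grip w 0.59 [276.1 243.5] [ 0.4211 -0.1982  0.034 ]
pos [ 0.4235 -0.1983  0.0604] yaw 2.5369658598413127 j [ 0.8149  0.4378 -0.588   2.095   0.3687  0.7102  0.9527] d [ 0.0153 -0.0334  3.942 ] turn [-0.     -0.0008 -0.0008] F [ 0.4685 -0.4167  0.6712]
0.49846681277164867
```

>>> play_rows(deltas=[[0,0,0,2,0,0,0],[0,0,0,3.5,0,0,0],[0,0,0,4,0,0,0],[-1,0,0,4,0,0,0],[-1,0,0,4,0,0,0]])

```text
time_s: 14.08
ee_pos: [0.4238, -0.1985, 0.0208]
eef_rot: [0.298, 0.955, -0.0, -0.0]
contact_force: [-0.0, 0.1, -0.3]
gripper_width: 0.389
```

>>> play_rows(deltas=[[-1,0,0,0,0,0,0],[-1,0,0,0,0,0,0],[-1,0,0,0,0,0,0],[-1,0,0,0,0,0,0],[-1,0,0,0,0,0,0]])

```text
time_s: 14.5
ee_pos: [0.4239, -0.1989, 0.021]
eef_rot: [0.298, 0.955, -0.0, 0.0]
contact_force: [-2.2, -0.2, 6.9]
gripper_width: 0.205
```

>>> play_rows(deltas=[[-1,0,0,0,0,0,0],[-1,0,0,0,0,0,0],[-1,0,0,-1,0,0,0],[-1,0,0,-3,0,0,0],[-1,0,0,-3,0,0,0]])

```text
time_s: 14.92
ee_pos: [0.4248, -0.1987, 0.0528]
eef_rot: [0.298, 0.955, -0.0, 0.001]
contact_force: [1.9, -0.0, -2.9]
gripper_width: 0.199
```

Run:
```python
from h import *
go((.518,.10,.22),np.pi/2+.012);print(arm.observe()["gripper_width"])
```

```text
pos [ 0.4248 -0.1987  0.0528] yaw 2.5369224455911463 j [ 0.8071  0.4505 -0.5804  2.1002  0.3845  0.6913  0.9384] d [  9.2701  29.882  -16.7262] turn [0.0017 0.0022 0.9541] F [ 1.884  -0.0251 -2.9483]
0.19945393573588996
```

>>> play_rows(deltas=[[-1,0,0,-3.5,0,0,0],[-1,0.5,1.5,-7,0,0,0.11],[-1,1.5,4.5,-10,0,0,0.22],[-1,2.5,8,-12,0,0,0.33],[-1,3.5,11.5,-14,0,0,0.44]])

```text
time_s: 15.33
ee_pos: [0.4597, -0.0847, 0.191]
eef_rot: [0.502, 0.865, -0.0, 0.0]
contact_force: [1.7, -0.9, -4.3]
gripper_width: 0.202
```

Run:
```python
from h import *
go((.518,.10,.2),np.pi/2+.012)
```

```text
pos [ 0.4597 -0.0847  0.191 ] yaw 2.0888345560088557 j [ 0.6335  0.237  -0.6387  1.9711  0.1696  0.9849  0.4321] d [13.1575 14.2109 -0.9076] turn [0.0006 0.0008 0.506 ] F [ 1.7189 -0.8625 -4.2638]
```

>>> play_rows(deltas=[[-1,2.5,2.7,-0.2,0,0,0.11],[-1,5,5.5,-0.5,0,0,0.22],[-1,7.5,8.3,-0.5,0,0,0.33],[-1,10,11,-0.5,0,0,0.44],[-1,12.7,13.8,-0.5,0,0,0.5]])

```text
time_s: 15.75
ee_pos: [0.5149, 0.0926, 0.1942]
eef_rot: [0.701, 0.714, -0.001, 0.0]
contact_force: [1.3, 0.4, -2.4]
gripper_width: 0.205
```

>>> play_rows(deltas=[[-1,0,0,0,0,0,0],[-1,0,0,0,0,0,0],[-1,0,0,0,0,0,0],[-1,0,0,0,0,0,0]])

```text
time_s: 16.08
ee_pos: [0.5144, 0.0906, 0.194]
eef_rot: [0.698, 0.716, -0.001, -0.0]
contact_force: [0.2, -0.3, -4.1]
gripper_width: 0.203
```

Run:
```python
from h import *
arm.camera("side")
c=arm.camera("wrist");s=arm.camera("scene");d=arm.camera("side");save(c,"w12")
o=arm.observe();e=o["ee_pos"]
print(fit([c],lidlines(),(e[0],e[1],.012),(.01,.01,.06),z0=e[2]-.021))
print(fit([c],rect(.124,.154,.015),(e[0],e[1],.012),(.01,.01,.06),z0=e[2]-.021))
for k in("s","d"): print(k,fit([dict(s=s,d=d)[k]],lidlines(),(e[0],e[1],.012),(.012,.012,.06),z0=e[2]-.021), fit([dict(s=s,d=d)[k]],BOX,(.518,.161,.012),(.01,.01,.05)))
B=[L for L in BOX]
print("box",fit([c],BOX,(.518,.161,.012),(.01,.01,.05)))
go((.518,.161,.12),np.pi/2+.012)
cv2.imwrite("pics/w12.png",c["image"][:,:,::-1])
```

```text
(array([0.5141, 0.0814, 0.0222]), np.float32(-5.242692))
(array([0.514 , 0.0915, 0.0242]), np.float64(-7.2490129470825195))
s (array([0.5113, 0.093 , 0.0343]), np.float32(-7.26531)) (array([0.517 , 0.1645, 0.0418]), np.float32(-8.593907))
d (array([0.5089, 0.0945, 0.0216]), np.float64(-8.684372901916504)) (array([0.5179, 0.1595, 0.0192]), np.float32(-7.1376023))
box (array([0.5082, 0.1529, 0.0168]), np.float32(-3.8590634))
pos [0.5148 0.0908 0.1945] yaw 1.5945984877018344 j [ 0.2329  0.3312 -0.6171  1.8452  0.2209  1.0344 -0.4487] d [7.0167 0.4874 7.4451] turn [-0.0004  0.0003  0.0118] F [-0.6422 -0.6144 -2.5823]
```

View pics/w12.png

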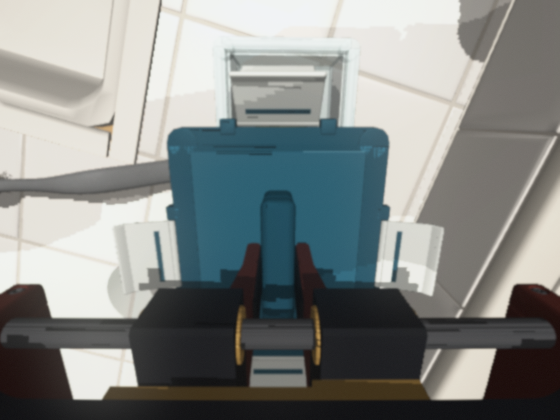

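Run:
```python
from h import *
c=arm.camera("wrist")
far=[L[L[:,1]>.045] for L in rect(.124,.154,.078,200)+rect(.096,.126,.078,200)];far=[L for L in far if len(L)>5]
for yr in(.001,.04): print(fit([c],far,(.518,.161,.0126),(.008,.008,yr)))
far=[L[L[:,1]>.045] for L in rect(.124,.154,.078,200)];far=[L for L in far if len(L)>5]
print(fit([c],far,(.518,.161,.0126),(.008,.008,.04)))
go((.519,.1605,.12),np.pi/2+.0126)
```

```text
(array([0.5185, 0.1598, 0.0118]), np.float32(-7.659703))
(array([0.5182, 0.16  , 0.0061]), np.float32(-7.6834345))
(array([0.5109, 0.153 , 0.0524]), np.float64(-3.806824207305908))
pos [0.5149 0.0911 0.1946] yaw 1.5949382303489446 j [ 0.2326  0.3312 -0.6173  1.845   0.2209  1.0343 -0.4488] d [6.9315 0.5822 7.4539] turn [-0.0003  0.0002  0.0115] F [ 0.3309 -0.1542 -2.1218]
```

>>> play_rows(deltas=[[-1,3,0.25,1.5,0,0,0.006],[-1,5.5,0.45,3.5,0,0,0.012],[-1,6.9,0.55,6,0,0,0.012],[-1,6.9,0.55,7.5,0,0,0.012],[-1,6.9,0.55,7.5,0,0,0.012]])

```text
time_s: 16.75
ee_pos: [0.5165, 0.1611, 0.1165]
eef_rot: [0.702, 0.712, -0.002, -0.002]
contact_force: [0.4, -1.1, -2.6]
gripper_width: 0.205
```

>>> play_rows(deltas=[[-1,0,0,0,0,0,0],[-1,0,0,0,0,0,0]])

```text
time_s: 16.92
ee_pos: [0.5193, 0.1607, 0.1204]
eef_rot: [0.703, 0.712, 0.0, 0.0]
contact_force: [0.3, -0.1, -2.3]
gripper_width: 0.201
```

Run:
```python
from h import *
go((.5187,.160,.091),np.pi/2+.012)
```

```text
pos [0.5193 0.1607 0.1204] yaw 1.5833412003715184 j [ 0.0703  0.4559 -0.594   1.8741  0.3187  0.906  -0.6629] d [-0.0654 -0.0627  2.9447] turn [ 0.0007 -0.0001  0.0005] F [ 0.3438 -0.0749 -2.3378]
```

>>> play_rows(deltas=[[-1,-0.05,-0.05,0.8,0,0,0],[-1,-0.05,-0.05,1.5,0,0,0],[-1,-0.05,-0.05,2,0,0,0],[-1,-0.05,-0.05,2.3,0,0,0],[-1,-0.05,-0.05,2.3,0,0,0]])

```text
time_s: 17.33
ee_pos: [0.5176, 0.1605, 0.0957]
eef_rot: [0.702, 0.712, -0.001, -0.0]
contact_force: [0.3, 0.3, -2.3]
gripper_width: 0.201
```

>>> play_rows(deltas=[[-1,0,0,0.2,0,0,0],[-1,0,0,0.4,0,0,0],[-1,0,0,0.5,0,0,0],[-1,0,0,0.6,0,0,0]])

```text
time_s: 17.67
ee_pos: [0.5181, 0.1609, 0.0913]
eef_rot: [0.702, 0.712, -0.0, 0.0]
contact_force: [-6.1, -4.2, 17.6]
gripper_width: 0.205
```

Run:
```python
from h import *
go((.5187,.160,.091),np.pi/2+.012);print(arm.observe()["wrist_torque"])
```

```text
pos [0.5181 0.1609 0.0913] yaw 1.584660259449235 j [ 0.0525  0.493  -0.5759  1.9     0.3506  0.8498 -0.6902] d [-0.0895  0.0635  0.0257] turn [-0.0002  0.0004  0.0019] F [-6.1174 -4.1631 17.5577]
[-0.6933  1.2904 -0.0219]
```

>>> play_rows(deltas=[[-0.1,0,0,0,0,0,0],[-0.1,0,0,-0.1,0,0,0],[-0.1,0,0,-0.1,0,0,0],[-0.1,0,0,-0.1,0,0,0],[-0.1,0,0,-0.1,0,0,0]])

```text
time_s: 18.08
ee_pos: [0.5182, 0.1609, 0.0916]
eef_rot: [0.702, 0.712, 0.0, -0.0]
contact_force: [-0.7, 0.4, -0.4]
gripper_width: 0.447
```

>>> play_rows(deltas=[[-0.1,0,0,-1,0,0,0],[-0.1,0,0,-3,0,0,0],[-1,0,0,-5,0,0,0],[-1,-3,0,-8,0,0,0],[-1,-7,0,-11,0,0,0]])

```text
time_s: 18.5
ee_pos: [0.5186, 0.1003, 0.1982]
eef_rot: [0.7, 0.714, 0.001, -0.001]
contact_force: [1.0, -1.6, 1.0]
gripper_width: 0.262
```

>>> play_rows(deltas=[[-1,-3,0,-1,0,0,0],[-1,-5,0,-1,0,0,0],[-1,-5,0,-1,0,0,0],[-1,-5,0,-1,0,0,0]])

```text
time_s: 18.83
ee_pos: [0.5197, 0.0469, 0.2068]
eef_rot: [0.703, 0.711, 0.0, 0.0]
contact_force: [0.6, 0.0, 0.6]
gripper_width: 0.005
```

Run:
```python
from h import *
arm.camera("side")
c=arm.camera("wrist");d=arm.camera("side");save(c,"w13")
for z in(.066,.068,.07,.072,.074,.078): print(z,*fit([c],lidlines(),(.518,.16,.012),(.008,.008,.04),z0=z),*fit([d],lidlines(),(.518,.16,.012),(.012,.012,.04),z0=z))
see(dict(clip_a_hinge=.0815,clip_b_hinge=.0815,clip_c_hinge=.0815,clip_d_hinge=.0815,lid_grip=.104),{"w":c})
im=np.vstack([cv2.resize(c["image"][0:260,130:430],(600,520)),])
u=proj(np.array([.518,.16,.08]),d);x,y=int(u[0]),int(u[1])
cr=d["image"][max(0,y-50):y+50,x-70:x+70]
cv2.imwrite("pics/m13.png",np.hstack([cv2.resize(c["image"][0:200,150:400],(400,320)),cv2.resize(cr,(400,320),interpolation=cv2.INTER_CUBIC)])[:,:,::-1])
go((.5187,.160,.2),np.pi/2+.012)
```

```text
0.066 [0.5176 0.1604 0.0191] -8.351824760437012 [0.5178 0.1586 0.0229] -10.905988
0.068 [0.5176 0.1598 0.0194] -8.31110954284668 [0.5159 0.1612 0.0279] -10.989986
0.07 [0.5175 0.1599 0.0171] -8.032787322998047 [0.5139 0.1638 0.0353] -11.057912826538086
0.072 [0.5174 0.1597 0.0051] -7.5111566 [0.5119 0.1665 0.0385] -11.116076469421387
0.074 [0.5175 0.1629 0.0135] -7.17913293838501 [0.5101 0.1689 0.0403] -11.161848068237305
0.078 [0.5176 0.157  0.0009] -6.3525543212890625 [0.5062 0.172  0.0264] -10.903468
clip_a_hinge w 0.75 [349.4  82.9] [0.5812 0.1613 0.0815]
clip_c_hinge w 0.69 [203.2  80.7] [0.4516 0.1614 0.0815]
clip_d_hinge w 0.57 [277.8 170.6] [0.5188 0.0822 0.0815]
lid_grip w 0.57 [278.9  77.6] [0.5186 0.1619 0.104 ]
lid_grip w 0.51 [168.4 224. ] [0.4171 0.0344 0.104 ]
pos [0.5195 0.0489 0.2058] yaw 1.5861061056619632 j [ 0.3109  0.3155 -0.6101  1.8339  0.205   1.0562 -0.3624] d [11.1081  0.0912  0.5867] turn [-0.0009 -0.0004  0.0033] F [ 0.8435 -0.2927  0.7365]
```

View pics/m13.png

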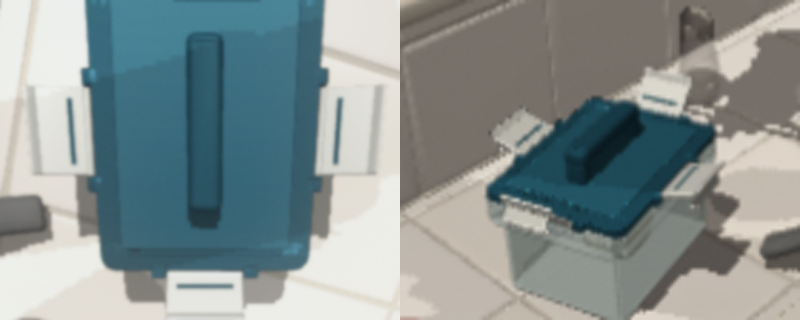

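>>> play_rows(deltas=[[-1,0.9,0,3.5,0,0,0],[-1,0.9,0,7,0,0,0],[-1,0.9,0,9,0,0,0],[-1,0.9,0,11,0,0,0],[-1,0.9,0,12.5,0,0,0]])

```text
time_s: 19.65
ee_pos: [0.5187, 0.0572, 0.0792]
eef_rot: [0.702, 0.712, -0.001, -0.001]
contact_force: [-0.2, 0.2, 1.8]
gripper_width: 0.006
```

>>> play_rows(deltas=[[-1,0,0,1.1,0,0,0],[-1,0,0,2.2,0,0,0],[-1,0,0,3.3,0,0,0],[-1,0,0,3.3,0,0,0]])

```text
time_s: 19.98
ee_pos: [0.5185, 0.057, 0.0463]
eef_rot: [0.702, 0.712, -0.001, -0.001]
contact_force: [0.3, 0.6, -0.5]
gripper_width: 0.001
```

Run:
```python
from h import *
go((.519,.068,.048),np.pi/2)
```

```text
pos [0.5185 0.057  0.0463] yaw 1.584911663476258 j [ 0.2053  0.5244 -0.5232  1.9793  0.3804  0.7371 -0.5322] d [ 1.0956  0.0604 -0.166 ] turn [-0.0026  0.      0.0141] F [ 0.29    0.5832 -0.4634]
```

>>> play_rows(deltas=[[-1,0.4,0,0,0,0,0],[-1,0.8,0,0,0,0,0],[-1,1,0,0,0,0,0],[-1,1.1,0,0,0,0,0],[-1,1.2,0,0,0,0,0]])

```text
time_s: 20.4
ee_pos: [0.519, 0.0655, 0.048]
eef_rot: [0.703, 0.711, -0.002, 0.001]
contact_force: [1.3, -14.0, -4.5]
gripper_width: 0.005
```

>>> play_rows(deltas=[[-1,0.1,0,0,0,0,0],[-1,0.2,0,0,0,0,0]])

```text
time_s: 20.57
ee_pos: [0.519, 0.0658, 0.0479]
eef_rot: [0.703, 0.711, -0.003, 0.002]
contact_force: [1.1, -17.8, -3.8]
gripper_width: 0.007
```

Run:
```python
from h import *
o=arm.observe();F=o["contact_force"];T=o["wrist_torque"];print(F,T,"rz~",-T[0]/F[1])
```

```text
[  1.1056 -17.7636  -3.7847] [-4.083  -0.3325  0.0496] rz~ -0.2298536640038667
```

>>> play_rows(deltas=[[-1,-1,0,0,0,0,0],[-1,-3,0,0,0,0,0],[-1,-5,0,-3,0,0,0],[-1,-6,0,-6,0,0,0],[-1,-6,0,-8,0,0,0]])

```text
time_s: 20.98
ee_pos: [0.5212, 0.0094, 0.1308]
eef_rot: [0.703, 0.711, 0.001, 0.001]
contact_force: [-0.3, -0.6, 1.1]
gripper_width: 0.007
```

Run:
```python
from h import *
arm.camera("side");c=arm.camera("wrist");save(c,"w14")
p,f=fit([c],lidlines(),(.518,.16,.016),(.008,.008,.04),z0=.07);print(p,f)
for n in ("clip_a","clip_b","clip_c","clip_d"): print(n,[(round(x["score"],2),np.array(x["point"])) for x in arm.look_for(n,c)[:4]])
# project d clip outline for locked and 0.2, 0.4 rad
M=R.from_euler("z",p[2]).as_matrix()
for th in(0,.2,.4,1.57):
  q=[np.array([s*.0225,-.0797-.0024*np.cos(th)-.032*np.sin(th),.0115-.032*np.cos(th)+.0024*np.sin(th)]) for s in(-1,1)]
  print(th,[proj(M@k+[p[0],p[1],.07],c) for k in q])
go((0,0,0),1.57)
```

```text
[0.5176 0.1608 0.0122] -4.61258
clip_a [(0.9, array([143.1,  23. ])), (0.78, array([402.4,  20.6])), (0.64, array([272. , 133.6]))]
clip_b [(0.9, array([143.1,  23. ])), (0.78, array([402.4,  20.6])), (0.64, array([272. , 133.6]))]
clip_c [(0.9, array([143.1,  23. ])), (0.78, array([402.4,  20.6])), (0.64, array([272. , 133.6]))]
clip_d [(0.9, array([143.1,  23. ])), (0.78, array([402.4,  20.6])), (0.64, array([272. , 133.6]))]
0 [array([244.6357, 136.5825]), array([300.9526, 136.5805])]
0.2 [array([244.7427, 144.749 ]), array([300.8886, 144.7368])]
0.4 [array([244.6855, 152.5895]), array([300.9595, 152.5675])]
1.57 [array([241.1967, 181.5721]), array([303.9325, 181.507 ])]
pos [0.5197 0.0116 0.1275] yaw 1.585509841153012 j [ 0.3483  0.406  -0.582   1.9228  0.2814  0.8945 -0.3599] d [ -0.4023 -51.9692  12.802 ] turn [-0.0009 -0.0003  0.0155] F [-0.0177  0.6603 -0.0186]
```

Run:
```python
import cv2
im=cv2.imread("pics/w14.png");g=cv2.cvtColor(im,6)
print(im[100:170:2,272]. tolist());print(im[100:170:2,225].tolist())
a=cv2.resize(im[0:230,130:430],None,fx=2.6,fy=2.6,interpolation=cv2.INTER_CUBIC);cv2.imwrite("pics/w14c.png",a)
```

```text
[[115, 98, 52], [114, 97, 51], [113, 97, 52], [115, 98, 52], [113, 97, 52], [113, 97, 53], [91, 79, 45], [84, 71, 42], [94, 80, 45], [88, 75, 44], [93, 80, 46], [96, 82, 48], [96, 82, 48], [96, 83, 50], [97, 83, 50], [97, 84, 51], [104, 101, 87], [183, 190, 189], [209, 216, 216], [178, 184, 183], [125, 131, 132], [125, 131, 134], [132, 139, 142], [136, 142, 146], [139, 145, 148], [142, 147, 151], [143, 150, 153], [143, 149, 152], [144, 150, 155], [144, 149, 153], [145, 151, 155], [144, 150, 154], [145, 151, 155], [144, 150, 155], [146, 151, 155]]
[[113, 97, 51], [113, 97, 52], [114, 97, 53], [114, 98, 53], [112, 97, 52], [113, 97, 53], [96, 82, 46], [93, 79, 45], [95, 80, 45], [89, 76, 45], [94, 80, 47], [96, 82, 49], [96, 82, 48], [94, 81, 48], [92, 79, 49], [92, 80, 50], [93, 89, 73], [124, 127, 127], [130, 134, 135], [131, 136, 138], [137, 145, 148], [135, 142, 146], [117, 124, 126], [114, 120, 123], [114, 120, 123], [115, 120, 123], [113, 119, 123], [114, 120, 123], [115, 121, 124], [116, 121, 124], [115, 121, 125], [117, 122, 126], [117, 123, 126], [118, 123, 126], [122, 128, 132]]
```

>>> play_rows(deltas=[[-1,2,-3.5,-1,0,0,0],[-1,4.5,-6.5,-1,0,0,0],[-1,8,-9.1,-1,0,0,0],[-1,11.8,-9.1,-1,0,0,0],[-1,14.9,-9.1,-1,0,0,0]])

```text
time_s: 21.7
ee_pos: [0.4248, 0.1608, 0.1376]
eef_rot: [0.702, 0.712, -0.001, -0.0]
contact_force: [1.2, -0.0, 0.7]
gripper_width: 0.008
```

>>> play_rows(deltas=[[-1,0,0,0,0,0,0],[-1,0,0,1.5,0,0,0],[-1,0,0,3,0,0,0],[-1,0,0,4.5,0,0,0],[-1,0,0,6,0,0,0]])

```text
time_s: 22.12
ee_pos: [0.426, 0.1588, 0.0765]
eef_rot: [0.702, 0.712, -0.001, -0.001]
contact_force: [1.1, -0.2, 1.2]
gripper_width: 0.003
```

>>> play_rows(deltas=[[-1,0,0,1.1,0,0,0],[-1,0,0,2.2,0,0,0],[-1,0,0,3.1,0,0,0],[-1,0,0,3.1,0,0,0]])

```text
time_s: 22.45
ee_pos: [0.426, 0.1584, 0.0453]
eef_rot: [0.702, 0.712, -0.001, -0.001]
contact_force: [-0.4, 0.2, 0.6]
gripper_width: 0.006
```

Run:
```python
from h import *
go((.437,.160,.048),1.5855)
```

```text
pos [0.426  0.1584 0.0453] yaw 1.5849107677576995 j [ 0.0267  0.4514 -0.5958  2.1323  0.4029  0.6711 -0.8299] d [ 0.1465  1.1058 -0.2713] turn [-0.0032  0.0006 -0.0006] F [-0.4075  0.1884  0.6447]
```

>>> play_rows(deltas=[[-1,0.1,0.4,-0.2,0,0,0],[-1,0.1,0.8,-0.2,0,0,0],[-1,0.1,1.1,-0.2,0,0,0],[-1,0.1,1.3,-0.2,0,0,0],[-1,0.1,1.4,-0.2,0,0,0]])

```text
time_s: 22.87
ee_pos: [0.4413, 0.1601, 0.0495]
eef_rot: [0.702, 0.712, 0.0, -0.0]
contact_force: [-5.4, -0.8, 5.2]
gripper_width: 0.002
```

>>> play_rows(deltas=[[-1,0,0.05,0,0,0,0],[-1,0,0.1,0,0,0,0]])

```text
time_s: 23.03
ee_pos: [0.4414, 0.1601, 0.0494]
eef_rot: [0.702, 0.712, -0.001, -0.0]
contact_force: [-6.9, 0.2, 7.5]
gripper_width: 0.004
```

>>> play_rows(deltas=[[-1,0,0.1,-0.2,0,0,0],[-1,0,0.2,-0.3,0,0,0],[-1,0,0.3,-0.3,0,0,0],[-1,0,0.35,-0.3,0,0,0]])

```text
time_s: 23.37
ee_pos: [0.443, 0.1598, 0.0519]
eef_rot: [0.702, 0.712, -0.002, -0.001]
contact_force: [-12.2, 0.7, 6.9]
gripper_width: 0.006
```

>>> play_rows(deltas=[[-1,0,-1,0,0,0,0],[-1,0,-3,0,0,0,0],[-1,0,-5,-4,0,0,0],[-1,0,-5,-8,0,0,0],[-1,0,-5,-8,0,0,0]])

```text
time_s: 23.78
ee_pos: [0.3979, 0.1615, 0.1379]
eef_rot: [0.702, 0.713, 0.004, 0.002]
contact_force: [2.2, -0.2, 0.3]
gripper_width: 0.006
```

```bash
cat > chk.py <<'E'
from h import *
def cl(ax,th,o,sgn):  # outline of clip plate outer face in lid frame
  h,=(.0647 if ax==0 else .0797,)
  pts=[]
  for s in(-1,1):
    for r in(0,.032):
      n=h+.0024*np.cos(th)+r*np.sin(th);z=.0115-r*np.cos(th)+.0024*np.sin(th)
      pts.append(np.array([sgn*n,s*.0225,z]) if ax==0 else np.array([s*.0225,sgn*n,z]))
  return pts
def edges(ax,sgn,th): 
  a,b,c,d=cl(ax,th,0,sgn);t=np.linspace(.1,.9,30)[:,None]
  return [b+(d-b)*t,a+(b-a)*t,c+(d-c)*t]
def scan(c,ax,sgn,p=(.5176,.1603,.0145),z0=.07):
  out=[]
  for th in np.arange(-.1,2.4,.05):
    best=max(-fit_cost(c,edges(ax,sgn,th),(p[0]+dx,p[1]+dy,p[2]),z0) for dx in(-.002,0,.002) for dy in(-.002,0,.002))
    out.append((best,round(th,2)))
  return sorted(out)[::-1][:4]
def fit_cost(c,lines,p,z0):
  g=cv2.GaussianBlur(cv2.cvtColor(c["image"],cv2.COLOR_RGB2GRAY).astype(np.float32),(0,0),.8)
  gx,gy=cv2.Sobel(g,5,1,0)/8,cv2.Sobel(g,5,0,1)/8;M=R.from_euler("z",p[2]).as_matrix();s=0
  for L in lines:
    uv=np.array([proj(M@P+[p[0],p[1],z0],c) for P in L]).astype(np.float32);t=np.gradient(uv,axis=0);t/=np.linalg.norm(t,axis=1)[:,None]
    f=lambda k:cv2.remap(k,uv[:,:1],uv[:,1:],1)[:,0]
    s+=np.minimum(np.abs(-f(gx)*t[:,1]+f(gy)*t[:,0]),20).mean()
  return -s
E
python3 - <<'E'
from chk import *
arm.camera("wrist");w=arm.camera("wrist");s=arm.camera("scene");d=arm.camera("side");save(s,"s15");save(d,"d15");save(w,"w15")
for k,c in dict(s=s,d=d).items():
  print(k,"c",scan(c,0,-1),"b",scan(c,1,1))
print("w a",scan(w,0,1),"c",scan(w,0,-1))
def crop(c):
  u=proj(np.array([.518,.16,.06]),c).astype(int);return cv2.resize(c["image"][u[1]-42:u[1]+48,u[0]-60:u[0]+60],(400,300),interpolation=cv2.INTER_CUBIC)
cv2.imwrite("pics/m15.png",np.hstack([crop(s),crop(d)])[:,:,::-1])
go((.4,.16,.2))
E
```

```text
s c [(np.float32(38.87777), np.float64(-0.1)), (np.float32(34.508373), np.float64(-0.05)), (np.float32(32.977325), np.float64(2.3)), (np.float32(32.64498), np.float64(2.25))] b [(np.float32(34.932953), np.float64(2.35)), (np.float32(32.740612), np.float64(2.3)), (np.float32(30.977764), np.float64(2.25)), (np.float32(29.676855), np.float64(2.2))]
d c [(np.float32(53.161095), np.float64(2.35)), (np.float32(46.419937), np.float64(2.3)), (np.float32(44.610847), np.float64(2.25)), (np.float32(42.21425), np.float64(2.2))] b [(np.float32(51.04119), np.float64(2.25)), (np.float32(50.08071), np.float64(2.2)), (np.float32(49.69818), np.float64(2.35)), (np.float32(49.36698), np.float64(2.3))]
w a [(np.float32(46.90482), np.float64(0.7)), (np.float32(38.607857), np.float64(0.65)), (np.float32(38.466934), np.float64(0.75)), (np.float32(35.336075), np.float64(0.6))] c [(np.float32(35.108555), np.float64(0.0)), (np.float32(32.798656), np.float64(-0.05)), (np.float32(31.31705), np.float64(2.25)), (np.float32(31.078394), np.float64(-0.1))]
pos [0.396 0.159 0.132] yaw 1.5839223095084136 j [ 0.1247  0.2642 -0.7073  2.1206  0.2325  0.8311 -0.7101] d [ 0.0978  0.4111 -6.8003] turn [0. 0. 0.] F [ 0.1118 -0.0235 -0.8018]
```

Run:
```python
from chk import *
w=arm.camera("wrist");g=cv2.cvtColor(w["image"],cv2.COLOR_RGB2GRAY)
p=(.5176,.1603,.0145);M=R.from_euler("z",p[2]).as_matrix()
for th in(0,.1,.2,.3,1.57): print(th,[proj(M@q+[p[0],p[1],.07],w).round(1) for q in cl(0,th,0,-1)])
a=proj(M@np.array([-.062,0,.085])+[p[0],p[1],0],w);print(a)
for dy in(-12,0,12):
  v=int(a[1])+dy;print(v,int(a[0])-50,g[v,int(a[0])-50:int(a[0])+10].tolist())
```

```text
0 [array([348.3, 258.6]), array([340.1, 242.5]), array([352.5, 202.9]), array([343.3, 192.7])]
0.1 [array([348.4, 258.8]), array([336.6, 242.7]), array([352.6, 203. ]), array([339.6, 192.8])]
0.2 [array([348.5, 258.9]), array([333.2, 243. ]), array([352.7, 203. ]), array([336., 193.])]
0.3 [array([348.7, 259.1]), array([329.9, 243.5]), array([352.9, 203.1]), array([332.6, 193.3])]
1.57 [array([352.1, 260. ]), array([310.6, 260.1]), array([356.6, 203.7]), array([312.5, 203.8])]
[358.2717 233.2413]
221 308 [227, 227, 227, 227, 227, 227, 227, 226, 227, 226, 227, 227, 227, 226, 226, 226, 226, 226, 226, 226, 224, 210, 174, 140, 132, 130, 129, 129, 129, 128, 130, 137, 151, 159, 161, 151, 127, 106, 96, 95, 91, 83, 80, 90, 102, 118, 142, 172, 197, 210, 211, 193, 143, 89, 70, 75, 79, 78, 79, 78]
233 308 [226, 226, 226, 226, 226, 226, 226, 226, 226, 226, 226, 226, 226, 226, 226, 226, 226, 226, 226, 224, 210, 173, 140, 129, 128, 128, 129, 128, 127, 128, 135, 148, 156, 160, 150, 129, 106, 96, 96, 93, 83, 79, 89, 101, 118, 143, 176, 200, 210, 211, 190, 139, 87, 71, 75, 77, 79, 78, 78, 77]
245 308 [215, 215, 217, 219, 221, 222, 222, 223, 223, 223, 224, 223, 223, 224, 224, 224, 224, 224, 223, 214, 188, 162, 140, 130, 126, 126, 125, 126, 126, 126, 125, 125, 125, 125, 122, 117, 107, 97, 91, 83, 78, 89, 102, 119, 148, 180, 202, 211, 208, 184, 128, 79, 69, 74, 75, 77, 77, 76, 76, 77]
```

>>> play_rows(deltas=[[-1,3.5,1,-0.5,0,0,0],[-1,7,2.5,-0.5,0,0,0],[-1,10.3,5,-0.5,0,0,0],[-1,10.3,8.8,-0.5,0,0,0],[-1,10.3,12.2,-0.5,0,0,0]])

```text
time_s: 24.45
ee_pos: [0.5165, 0.2667, 0.1354]
eef_rot: [0.701, 0.714, -0.001, -0.001]
contact_force: [0.6, 0.1, 0.6]
gripper_width: 0.005
```

>>> play_rows(deltas=[[-1,0,0,0,0,0,0],[-1,0,0,1.5,0,0,0],[-1,0,0,3,0,0,0],[-1,0,0,4.5,0,0,0],[-1,0,0,6,0,0,0]])

```text
time_s: 24.87
ee_pos: [0.5156, 0.2642, 0.0749]
eef_rot: [0.702, 0.712, -0.001, -0.001]
contact_force: [0.6, -0.5, 1.9]
gripper_width: 0.006
```

>>> play_rows(deltas=[[-1,0,0,1.1,0,0,0],[-1,0,0,2.2,0,0,0],[-1,0,0,3,0,0,0],[-1,0,0,3,0,0,0]])

```text
time_s: 25.2
ee_pos: [0.5152, 0.2639, 0.045]
eef_rot: [0.702, 0.712, -0.001, -0.001]
contact_force: [-0.3, 2.2, -1.3]
gripper_width: 0.002
```

Run:
```python
from h import *
go((.5165,.2545,.047),1.585)
```

```text
pos [0.5152 0.2639 0.045 ] yaw 1.584948084203387 j [-0.125   0.6206 -0.5895  1.8371  0.4542  0.8245 -0.9301] d [-0.938   0.1188 -0.2005] turn [-0.0028  0.0004 -0.0001] F [-0.3313  2.1603 -1.2545]
```

>>> play_rows(deltas=[[-1,-0.4,0.1,-0.2,0,0,0],[-1,-0.8,0.1,-0.2,0,0,0],[-1,-1,0.1,-0.2,0,0,0],[-1,-1.2,0.1,-0.2,0,0,0],[-1,-1.4,0.1,-0.2,0,0,0]])

```text
time_s: 25.62
ee_pos: [0.517, 0.255, 0.0502]
eef_rot: [0.701, 0.713, 0.003, -0.002]
contact_force: [-1.0, 17.8, -6.1]
gripper_width: 0.004
```

>>> play_rows(deltas=[[-1,0,0,0,0,0,0],[-1,0,0,0,0,0,0]])

```text
time_s: 25.78
ee_pos: [0.517, 0.2552, 0.0502]
eef_rot: [0.701, 0.713, 0.003, -0.002]
contact_force: [-1.3, 15.0, -5.8]
gripper_width: 0.006
```

>>> play_rows(deltas=[[-1,1,0,0,0,0,0],[-1,3,0,0,0,0,0],[-1,5,0,-4,0,0,0],[-1,5,0,-8,0,0,0],[-1,5,0,-11,0,0,0]])

```text
time_s: 26.2
ee_pos: [0.5164, 0.3017, 0.1621]
eef_rot: [0.701, 0.713, 0.001, -0.0]
contact_force: [0.6, 0.7, 0.0]
gripper_width: 0.003
```

>>> play_rows(deltas=[[-1,0,0,0,0,0,-0.12],[-1,0,0,0,0,0,-0.24],[-1,0,0,0,0,0,-0.36],[-1,0,0,0,0,0,-0.48],[-1,0,0,0,0,0,-0.6]])

```text
time_s: 26.62
ee_pos: [0.5171, 0.2991, 0.1598]
eef_rot: [0.458, 0.889, -0.0, 0.001]
contact_force: [-1.4, 0.5, 0.1]
gripper_width: 0.007
```

>>> play_rows(deltas=[[-1,0,0,0,0,0,-0.12],[-1,0,0,0,0,0,-0.24],[-1,0,0,0,0,0,-0.36],[-1,0,0,0,0,0,-0.48],[-1,0,0,0,0,0,-0.6]])

```text
time_s: 27.03
ee_pos: [0.5171, 0.2991, 0.1596]
eef_rot: [0.175, 0.985, -0.001, 0.0]
contact_force: [0.5, -0.1, 0.9]
gripper_width: 0.005
```

>>> play_rows(deltas=[[-1,0,0,0,0,0,-0.12],[-1,0,0,0,0,0,-0.24],[-1,0,0,0,0,0,-0.36],[-1,0,0,0,0,0,-0.36]])

```text
time_s: 27.37
ee_pos: [0.5171, 0.299, 0.1592]
eef_rot: [-0.004, 1.0, -0.001, -0.0]
contact_force: [0.1, -0.3, -0.6]
gripper_width: 0.008
```

Run:
```python
from chk import *
w=arm.camera("side");save(w,"d16");g=cv2.cvtColor(w["image"],cv2.COLOR_RGB2GRAY)
go((.607,.161,.15),np.pi+.0145)
```

```text
pos [0.517  0.2992 0.1592] yaw -3.1415011323241 j [ 0.0844  0.6382 -1.0132  1.6897  0.5869  1.1508  0.4796] d [ -8.997  -13.8231   0.9242] turn [-0.0006 -0.0003 -0.0144] F [ 0.2142 -0.4986 -0.1542]
```

>>> play_rows(deltas=[[-1,-3,-2,0,0,0,0],[-1,-6,-4,0,0,0,0],[-1,-8,-7.5,0,0,0,-0.014],[-1,-9,-11,0,0,0,-0.014],[-1,-9,-13.8,0,0,0,-0.014]])

```text
time_s: 27.83
ee_pos: [0.6094, 0.1585, 0.1586]
eef_rot: [-0.004, 1.0, -0.001, 0.0]
contact_force: [0.5, -0.4, -0.4]
gripper_width: 0.004
```

>>> play_rows(deltas=[[-1,0,0,1.5,0,0,0],[-1,0,0,3,0,0,0],[-1,0,0,4.5,0,0,0],[-1,0,0,6,0,0,0],[-1,0,0,7,0,0,0]])

```text
time_s: 28.25
ee_pos: [0.6058, 0.1637, 0.0868]
eef_rot: [-0.009, 1.0, -0.0, -0.001]
contact_force: [-0.1, 0.8, 0.5]
gripper_width: 0.002
```

Run:
```python
from chk import *
go((.607,.161,.047),np.pi+.0145)
w=arm.camera("side");save(w,"d17");g=cv2.cvtColor(w["image"],cv2.COLOR_RGB2GRAY)
p=(.5176,.1603,.0145);M=R.from_euler("z",p[2]).as_matrix()
for th in(0,.2,.4): print(th,[proj(M@q+[p[0],p[1],.07],w).round(1) for q in cl(1,th,0,1)])
a=proj(M@np.array([0,.082,.06])+[p[0],p[1],0],w);print(a)
for du in(-8,0,8):
  u=int(a[0])+du;print(u,int(a[1])-25,g[int(a[1])-25:int(a[1])+20,u].tolist())
```

```text
pos [0.6058 0.1637 0.0868] yaw -3.1229331125368343 j [ 0.2786  0.758  -0.9439  1.6733  0.6835  1.0766  0.7115] d [-0.12   -0.2685  3.977 ] turn [ 0.     -0.0021  0.0042] F [-0.0827  0.7501  0.5027]
0 [array([218.4, 242.9]), array([219.9, 255.7]), array([200.7, 238. ]), array([202.5, 250.6])]
0.2 [array([218.4, 242.7]), array([218.2, 256.8]), array([200.7, 237.8]), array([200.7, 251.7])]
0.4 [array([218.4, 242.5]), array([216.4, 257.5]), array([200.7, 237.6]), array([198.8, 252.2])]
[210.5842 248.9696]
202 223 [56, 77, 75, 73, 73, 73, 73, 74, 62, 58, 58, 56, 79, 190, 178, 153, 143, 140, 137, 141, 148, 139, 135, 130, 128, 146, 163, 166, 128, 123, 122, 122, 122, 122, 124, 141, 153, 153, 153, 140, 196, 172, 165, 161, 181]
210 223 [73, 72, 71, 65, 63, 64, 71, 73, 73, 76, 61, 58, 58, 57, 75, 161, 190, 150, 143, 136, 85, 107, 138, 142, 143, 142, 145, 173, 187, 189, 146, 149, 151, 151, 151, 151, 150, 151, 151, 151, 151, 149, 170, 189, 191]
218 223 [42, 41, 40, 39, 39, 51, 63, 71, 72, 73, 73, 72, 61, 59, 59, 58, 69, 129, 181, 155, 133, 139, 139, 139, 141, 141, 141, 140, 143, 157, 183, 180, 157, 151, 151, 151, 150, 151, 150, 151, 150, 150, 151, 151, 131]
```

>>> play_rows(deltas=[[-1,-0.1,-0.2,1.3,0,0,0],[-1,-0.1,-0.2,2.6,0,0,0],[-1,-0.1,-0.2,3.9,0,0,0],[-1,-0.1,-0.2,3.9,0,0,0],[-1,0.3,-0.2,3.9,0,0,0]])

```text
time_s: 28.72
ee_pos: [0.6055, 0.1599, 0.0489]
eef_rot: [-0.008, 1.0, 0.0, 0.0]
contact_force: [7.6, -0.7, -6.1]
gripper_width: 0.006
```

>>> play_rows(deltas=[[-1,0.3,0,0,0,0,0],[-1,0.5,0,0,0,0,0],[-1,0.7,0,0,0,0,0],[-1,0.9,0,0,0,0,0],[-1,1,0,0,0,0,0]])

```text
time_s: 29.13
ee_pos: [0.5985, 0.1599, 0.0509]
eef_rot: [-0.008, 1.0, 0.001, 0.004]
contact_force: [17.4, 2.1, -9.6]
gripper_width: 0.007
```

>>> play_rows(deltas=[[-1,0,0,0,0,0,0],[-1,0,0,0,0,0,0]])

```text
time_s: 29.3
ee_pos: [0.5985, 0.1599, 0.0509]
eef_rot: [-0.008, 1.0, 0.001, 0.004]
contact_force: [14.9, 1.2, -8.8]
gripper_width: 0.004
```

>>> play_rows(deltas=[[-1,-1,0,0,0,0,0],[-1,-1.5,0,-2,0,0,0],[-1,-1.5,0,-6,0,0,0],[-1,-1,0,-10,0,0,0.1],[-1,-0.5,-2,-13,0,0,0.22]])

```text
time_s: 29.72
ee_pos: [0.5982, 0.1453, 0.1832]
eef_rot: [0.101, 0.995, 0.002, -0.0]
contact_force: [0.4, -0.2, 0.7]
gripper_width: 0.004
```

>>> play_rows(deltas=[[-1,0,-2.5,0,0,0,0.12],[-1,0,-5,0,0,0,0.24],[-1,0,-7,0,0,0,0.36],[-1,0,-9,0,0,0,0.48],[-1,0,-9,0,0,0,0.6]])

```text
time_s: 30.13
ee_pos: [0.5804, 0.047, 0.1798]
eef_rot: [0.396, 0.918, -0.002, -0.0]
contact_force: [0.8, 0.5, -0.2]
gripper_width: 0.008
```

>>> play_rows(deltas=[[-1,0,0,0,0,0,0.12],[-1,0,0,0,0,0,0.24],[-1,0,0,0,0,0,0.36],[-1,0,0,0,0,0,0.48],[-1,0,0,0,0,0,0.6]])

```text
time_s: 30.55
ee_pos: [0.5806, 0.0523, 0.1802]
eef_rot: [0.647, 0.762, -0.0, -0.0]
contact_force: [-0.0, -0.5, 0.0]
gripper_width: 0.007
```

>>> play_rows(deltas=[[-1,0,0,0,0,0,0.1],[-1,0,0,0,0,0,0.14],[-1,0,0,0,0,0,0.14]])

```text
time_s: 30.8
ee_pos: [0.5807, 0.0524, 0.1803]
eef_rot: [0.698, 0.716, -0.0, -0.0]
contact_force: [-0.4, -0.4, 0.0]
gripper_width: 0.005
```

Run:
```python
from chk import *
go((.6,.05,.18),np.pi/2)
arm.camera("side");w=arm.camera("wrist");save(w,"w18");s=arm.camera("scene");d=arm.camera("side")
P,_=fit([w],lidlines(),(.518,.16,.0145),(.008,.008,.04),z0=.07);print(P,_)
for p in(P,(.5176,.1603,.0145)):
  M=R.from_euler("z",p[2]).as_matrix()
  for th in(0,.1,.2,.4): print(th,[proj(M@q+[p[0],p[1],.07],w).round(1) for q in cl(0,th,0,1)])
a=proj(M@np.array([.062,0,.085])+[p[0],p[1],0],w);print(a)
g=cv2.cvtColor(w["image"],cv2.COLOR_RGB2GRAY)
for dy in(-10,0,10):
  v=int(a[1])+dy;u=int(a[0]);print(v,u-10,g[v,u-10:u+45].tolist())
def crop(c,k=1):
  u=proj(np.array([.518,.16,.06]),c).astype(int);return cv2.resize(c["image"][u[1]-42:u[1]+48,u[0]-60:u[0]+60],(400,300),interpolation=cv2.INTER_CUBIC)
ww=w["image"][0:300,80:480];
cv2.imwrite("pics/fin.png",np.vstack([np.hstack([crop(s),crop(d)]),np.hstack([cv2.resize(ww,(400,300)),cv2.resize(s["image"],(400,300))])])[:,:,::-1])
```

```text
pos [0.5807 0.0524 0.1803] yaw 1.597320165980851 j [ 0.3344  0.4702 -0.6876  1.7154  0.3326  1.0767 -0.4337] d [-0.2927  1.9206  0.0241] turn [-0.0008  0.0001  0.0265] F [-0.4375 -0.3828  0.0055]
[0.5197 0.1589 0.0146] -6.812247276306152
0 [array([288.9, 114.4]), array([287.7, 115. ]), array([290.4,  54.4]), array([289. ,  61.9])]
0.1 [array([288.9, 114.4]), array([291.2, 115. ]), array([290.4,  54.3]), array([292.6,  61.9])]
0.2 [array([288.9, 114.3]), array([294.6, 115.1]), array([290.4,  54.3]), array([296.2,  61.8])]
0.4 [array([288.8, 114.3]), array([301.2, 115.1]), array([290.2,  54.1]), array([303.1,  61.5])]
0 [array([286.5, 112.6]), array([285.6, 113.4]), array([287.9,  52.4]), array([286.7,  60.2])]
0.1 [array([286.5, 112.6]), array([289. , 113.4]), array([287.8,  52.3]), array([290.3,  60.2])]
0.2 [array([286.5, 112.6]), array([292.4, 113.5]), array([287.8,  52.3]), array([293.9,  60.1])]
0.4 [array([286.3, 112.5]), array([299. , 113.5]), array([287.6,  52.2]), array([300.8,  59.7])]
[280.8709  82.6421]
72 270 [92, 92, 92, 92, 93, 94, 94, 94, 96, 95, 95, 95, 97, 124, 168, 206, 222, 220, 203, 191, 208, 227, 231, 232, 233, 233, 232, 232, 232, 232, 232, 233, 232, 233, 233, 232, 233, 232, 232, 232, 232, 233, 233, 233, 233, 233, 232, 232, 232, 232, 232, 232, 232, 232, 232]
82 270 [91, 90, 92, 93, 91, 94, 94, 95, 95, 95, 96, 95, 108, 147, 186, 211, 221, 213, 192, 187, 214, 228, 231, 232, 232, 231, 231, 231, 231, 231, 231, 231, 231, 232, 231, 231, 231, 231, 231, 231, 232, 231, 231, 232, 231, 231, 231, 231, 231, 232, 231, 231, 231, 232, 231]
92 270 [89, 89, 90, 92, 90, 91, 91, 93, 93, 94, 96, 98, 118, 159, 194, 215, 218, 208, 190, 193, 215, 228, 230, 230, 230, 230, 230, 230, 230, 230, 230, 230, 230, 230, 230, 230, 229, 230, 230, 230, 230, 230, 230, 231, 231, 231, 230, 230, 231, 230, 231, 230, 230, 230, 230]
```

View pics/fin.png

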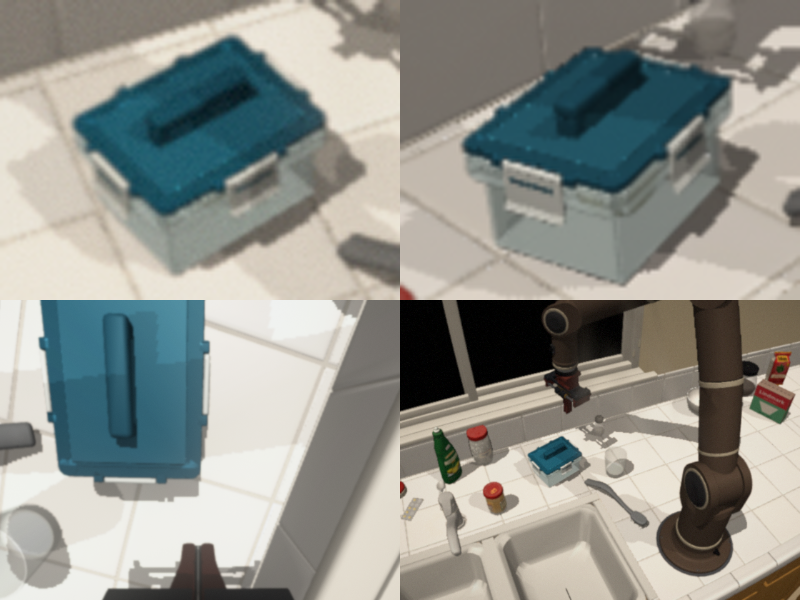

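>>> play_rows(deltas=[[-1,2.2,-3.4,0,0,0,-0.12],[-1,4.4,-6.8,0,0,0,-0.24],[-1,6.6,-10.2,0,0,0,-0.36],[-1,9,-13.6,0,0,0,-0.48],[-1,11.2,-16.8,0,0,0,-0.6]])

```text
time_s: 31.42
ee_pos: [0.4081, 0.1601, 0.18]
eef_rot: [0.451, 0.893, -0.0, -0.0]
contact_force: [-0.0, 0.9, -0.4]
gripper_width: 0.004
```

>>> play_rows(deltas=[[-1,0,0,0,0,0,-0.12],[-1,0,0,0,0,0,-0.24],[-1,0,0,0,0,0,-0.36],[-1,0,0,0,0,0,-0.48],[-1,0,0,0,0,0,-0.6]])

```text
time_s: 31.83
ee_pos: [0.4101, 0.1593, 0.1803]
eef_rot: [0.167, 0.986, -0.0, -0.0]
contact_force: [0.5, -0.5, -0.6]
gripper_width: 0.005
```

>>> play_rows(deltas=[[-1,0,0,0,0,0,-0.12],[-1,0,0,0,0,0,-0.24],[-1,0,0,0,0,0,-0.36],[-1,0,0,0,0,0,-0.36]])

```text
time_s: 32.17
ee_pos: [0.4101, 0.1592, 0.18]
eef_rot: [-0.012, 1.0, 0.0, -0.0]
contact_force: [0.5, -0.8, 0.8]
gripper_width: 0.003
```

Run:
```python
from chk import *
go((.43,.16,.048),np.pi+.0145)
```

```text
pos [0.4101 0.1592 0.18  ] yaw -3.1183682755241358 j [ 0.5065  0.351  -1.1692  2.0219  0.3816  1.012   0.7447] d [-1.998   0.0283 13.1995] turn [ 0.0004 -0.0008  0.0087] F [ 0.5335 -0.831   0.7715]
```

>>> play_rows(deltas=[[-1,-0.5,0,3.5,0,0,0],[-1,-0.5,0,7,0,0,0],[-1,-0.5,0,10,0,0,0],[-1,-0.5,0,13,0,0,0],[-1,-0.5,0,13.2,0,0,0]])

```text
time_s: 32.58
ee_pos: [0.4126, 0.1581, 0.0443]
eef_rot: [-0.007, 1.0, -0.001, -0.003]
contact_force: [-1.7, -1.2, 0.3]
gripper_width: 0.003
```

>>> play_rows(deltas=[[-1,-0.8,0,0,0,0,0],[-1,-1.6,0,0,0,0,0],[-1,-2.2,0,0,0,0,0],[-1,-2.5,0,0,0,0,0],[-1,-2.8,0,0,0,0,0]])

```text
time_s: 33.0
ee_pos: [0.4401, 0.1603, 0.0492]
eef_rot: [-0.008, 1.0, -0.001, -0.003]
contact_force: [-24.2, 0.7, 19.2]
gripper_width: 0.005
```

>>> play_rows(deltas=[[-1,-0.1,0,0,0,0,0],[-1,-0.1,0,0,0,0,0]])

```text
time_s: 33.17
ee_pos: [0.44, 0.1603, 0.0492]
eef_rot: [-0.009, 1.0, -0.001, -0.003]
contact_force: [-20.7, 0.2, 17.2]
gripper_width: 0.001
```

>>> play_rows(deltas=[[-1,1,0,0,0,0,0],[-1,3,0,0,0,0,0],[-1,5,0,-3,0,0,0],[-1,5,0,-7,0,0,0],[-1,5,0,-11,0,0,0]])

```text
time_s: 33.58
ee_pos: [0.3932, 0.1594, 0.1602]
eef_rot: [-0.009, 1.0, -0.0, -0.001]
contact_force: [0.8, -0.4, 0.7]
gripper_width: 0.007
```

>>> play_rows(deltas=[[-1,0,0,0,0,0,0],[-1,0,0,0,0,0,0],[-1,0,0,0,0,0,0]])

```text
time_s: 33.83
ee_pos: [0.3952, 0.1585, 0.1589]
eef_rot: [-0.008, 1.0, -0.0, 0.001]
contact_force: [-0.9, -0.2, -0.6]
gripper_width: 0.005
```

Run:
```python
from chk import *
s=arm.camera("scene");d=arm.camera("side");g=cv2.cvtColor(d["image"],6)
for k,c in dict(s=s,d=d).items(): print(k,fit([c],lidlines(),(.518,.16,.0145),(.012,.012,.04),z0=.07))
see(dict(salt_shaker=0,honey_jar=0,tumbler=0,clip_a_hinge=.0815),dict(s=s,d=d))
print(arm.observe()["contact_force"],arm.observe()["ee_pos"])
print(arm.sign_off())
```

```text
s (array([ 0.5156,  0.1643, -0.0254]), np.float32(-6.866468))
d (array([0.5158, 0.1621, 0.0371]), np.float64(-11.25820541381836))
salt_shaker s 0.55 [281.2 187.3] [ 0.5666 -0.093   0.    ]
salt_shaker d 0.57 [259.4 200.6] [ 0.5941 -0.0949  0.    ]
honey_jar s 0.69 [136.9 290.8] [0.5033 0.4119 0.    ]
honey_jar d 0.55 [166.8 324.8] [0.5015 0.4101 0.    ]
tumbler s 0.73 [301.3 239.7] [ 0.3792 -0.0026  0.    ]
tumbler d 0.72 [313.2 233.8] [0.3797 0.0076 0.    ]
tumbler d 0.58 [229.  210.8] [ 0.6411 -0.0044  0.    ]
clip_a_hinge s 0.59 [214.4 209.7] [0.5407 0.1514 0.0815]
clip_a_hinge s 0.57 [200.7 200.1] [0.5918 0.1586 0.0815]
clip_a_hinge d 0.72 [208.6 215. ] [0.5833 0.1546 0.0815]
[-0.405   0.6157 -0.5982] [0.394  0.1592 0.1578]
the job is handed in; nothing more can be done
None
```

The lemon is in the box, the lid is seated on the rim, and all four clips are pushed down. I handed the job in at about 34 s, with the gripper touching nothing.

- **Lemon:** gripped at the first try, set on the box floor, and seen lying there in the wrist picture afterwards.
- **Lid:** my first grasp closed too late and missed, and the lid did not move. The second grasp held. The lid went down until it pushed back with about 18 N, at the height expected for a full seat (tool 0.0913 m against 0.091 m).
- **Clips:** each was pushed in with 15–24 N. Where the finger stopped on opposite clips matched the locked geometry to about 1 mm. I pushed clip c a second time because its first reading was unclear. The last picture showed all four hanging down: c and b clearly, d and a only from above. That picture came before the second push on c, which I judged by position and force only.
- **Bystanders:** the salt shaker, honey jar and tumbler were found within the networks' scatter of their starting places, up to about 2 cm for the salt shaker from the side camera.

**Disagreements:** the last wireframe fits from the two fixed cameras put the lid's turn at -0.025 and +0.037 rad. Their positions are also off by a few mm. The closer wrist camera gave about 0.015 rad, matching the box at about 0.012, so I trusted that.

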